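# Stow the reamer and measuring spoons in the lower tier of a flap caddy

### The job

Pull the caddy's divider flap up through its roller catch and swing it right back so that it stays open by itself, then put the wooden citrus reamer into the wide lower bay and the measuring spoon set into the narrow lower bay, setting both down inside rather than dropping them in. Then swing the flap back down under control, never letting it drop, and press it until it snaps shut under the catch. Leave the jug, the canister and the switch plate where they stand.

Things in the scene. Friction and masses are not known exactly. Their poses are not given: they have to be found in the camera images.
- caddy: Pale wooden two-tier caddy, fixed to the ledge, 192 mm deep (x) by 266 wide (y), walls 8 mm. Origin under its centre; +x to the hinge side, away from the robot; +y to the wide bay. Floor 6 mm; side walls 88 mm high, front (-x) 72, rear 62; divider along x at y = -18 mm, 6 mm thick, top at 54. Shut flap at z = 58 to 66 mm. Roller catch mid-front, 24 mm wide, top at 78.
- flap (a joint): Divider flap's angle, rad: 0 snapped shut, about 0.08 resting on the roller unsnapped, 1.57 upright, 1.85 at its stop, leaning away from the robot. Wooden board 170 x 240 x 8 mm, 0.3 kg, free hinge: stays open past 1.7, falls shut when short of upright. Through the catch (first 0.08 rad) it takes about 9 N at the handle to pull up, 5 N to press down.
- flap_hinge (a point): Middle of the flap's hinge axis, in the caddy's frame at x = +88 mm, y = 0, z = 68 mm. The axis runs along the caddy's y. Opening, the flap's front edge rises and swings over to the caddy's +x.
- flap_handle (a point): Middle of the top bar of the flap's steel bow handle: 10 mm bar along the caddy's y, 52 mm over the outsides of its legs, 28 mm above the flap's upper face, 24 mm short of its front edge. 146 mm from the hinge along the flap, 26 mm off it on the upper side: shut at x = -58, z = 94 mm in the caddy's frame. With the flap open it is on the flap's far side.
- wide_bay (a point): Middle of the floor of the wide bay (6 mm above the ledge), 55 mm from the caddy's middle on its +y side. The bay is 176 mm along the caddy's x by 140 mm along y and 52 mm deep below the shut flap.
- narrow_bay (a point): Middle of the floor of the narrow bay (6 mm above the ledge), 73 mm from the caddy's middle on its -y side. The bay is 176 mm along the caddy's x by 104 mm along y and 52 mm deep below the shut flap.
- reamer: Wooden citrus reamer on the ledge, 138 mm long along its x: ridged conical head at +x, 44 mm across; round handle at -x, about 25 mm thick from x = -50 to -10 mm, with a 39 mm end knob. Origin under mid-length, on the surface it rests on; axis 20 mm above that. Balances at x = -9 mm. It does not roll. About 90 g.
- reamer_middle (a point): Point on the reamer's axis at the middle of its length, 20 mm above the ledge at the start.
- spoons: Four nested pink plastic measuring spoons on a steel ring, one rigid piece 130 mm long along its x: flat-bottomed bowls at +x (44 mm across, 26 high, centred at +40 mm); stacked handles from +18 to -60 mm, 20 mm wide, 12 thick, middle 18 mm above the ledge; ring at -56 mm holds the end up. Origin underneath, on the surface it rests on. Balances at x = +17 mm. 70 g.
- spoons_handle (a point): Middle of the handle stack's thickness, 5 mm from the origin towards the ring, 18 mm above the ledge at the start.
- milk_jug: Bystander: small stainless steel milk jug with spout and handle, 76 mm across, 92 mm high; origin under its centre.
- canister: Bystander: clear acrylic canister with a flip-top lid, 97 mm square, 139 mm high; origin under its centre.
- switch_plate: Bystander: chrome plate with two toggle switches lying face up, 74 by 117 mm, 7 mm thick, toggles to 27 mm; origin under its centre.
Things that resemble listed ones, but are neither listed nor needed, are in the scene too. What is meant by the spoons is not red, and is the smaller of those in its own colour.

How it is judged:
By the outcome, as a careful person would: the job done as asked, in the order asked, and still so for the second after the job is handed in, with the robot touching nothing.
It also fails if it takes over 72 s, if anything falls off the work surface, if the arm or the gripper's body presses on something with over 40 N, if the wrist force passes 120 N, or if a joint passes its speed limit or range.

### The arm

A 6-joint arm with a two-finger parallel gripper is mounted at the origin on the work surface. World frame = base frame: x ahead of the robot, y to its left, z up, the work surface at z = 0. Lengths are in m, angles in rad, forces in N, time in s.
With the tool pointing down it reaches from about 0.25 to 0.85 m from the base axis. Payload 12.5 kg.
Tool frame: the origin (TCP) lies on the centre line of the jaws, within the pads' length; the fingertips stand 11 mm ahead of it and the grasp point (between the pads) lies 8 mm behind it; x points along the fingers, y is the direction in which the jaws open and shut, and the axes are right-handed (so a half turn about x gives the same grasp; the last joint's range is limited). The gripper opens to 93 mm and grips with 3 to 60 N. Pads are 15 mm wide; open, the fingers measure 128 mm over their backs; the gripper's body (75 mm by 188 mm) begins 65 mm behind the grasp point.
Start: joints at [-1.399, 0.351, 1.652, -0, 1.139, -0.085], TCP at [0.14, -0.532, 0.23] pointing down, gripper open.
Joint ranges: [-2.75, 2.75], [-0.79, 2.1], [0.01, 2.65], [-1.57, 4.71], [0.07, 3.14], [-2.87, 2.87]. Speed limits (rad/s): [2.22, 2.22, 2.79, 3.14, 3.14, 3.14].

### API

Orientations are given as a rotation vector (axis times angle).
In Python, from cell import readout, read_camera, order gives the robot as it stands.
- The arm moves only by the shell command python3 -m creep 'ROWS'. ROWS is JSON, one flat list of numbers, 7 for each row, row after row: the turn, a rotation vector about the tool's x, y, z in rad, then the shift along the tool's x, y, z in mm, then the finger opening in mm, from 0 to 93. In form: [wx, wy, wz, x, y, z, grip, wx, wy, wz, x, y, z, grip, ...]. A call has exactly 8 rows; each row is the pose to reach, as a shift and turn from the pose measured when the call began, along the tool's axes at that moment; what a row does not reach only later rows make up. A row lasts 1/8 s, in which the tool goes at most 62.5 mm and 10.7 degrees, less where a joint would pass 70% of its speed; a pose out of reach is approached as far as the arm can. A call with a gripper value outside its range is refused whole. The fingers move at their own pace and stop on an object; the grip force is fixed at half the most. Time passes only in rows, so rows that repeat a pose let the fingers close, or fill a call up. It gives the time, the measured TCP pose, the force and the opening at its end, in the units of the state.
- readout.observe(): the state, without advancing time (a new reading comes with each control period).
- read_camera(name): name is "scene" or "top"; returns a dict with "img" (420x560x3 uint8, red, green, blue), "z_map" (420x560 float32, m along the optical axis (not along the pixel's ray), 0 where there is no reading), "fx", "fy", "cx", "cy" (pixels), "T" (4x4, takes a point from camera to world coordinates). Camera axes: x right, y down, z forward; pixel columns grow to the right and rows downward; lengths in m; the calibration is good to about 2 mm. A picture is of the moment at which its call begins.
- order.finish_job(): hands the job in, once; it reports no verdict.
The state is a dict: "time_s": time; "joint_pos": joint angles; "qd": joint speeds; "joint_efforts": joint torques, N m; "tcp_pos": TCP position; "orientation": TCP orientation; "ft_force": force on the tool from outside, world axes, zero at the start; "ft_torque": the same for the moment, N m; "opening": finger opening in m.
Only numpy, scipy, OpenCV 4.12 (cv2) and the standard library are available. Lean on these libraries where they do the work, as an engineer would, in place of code of your own. Each camera call takes 0.05 s, during which the arm holds its last target.

## Working session

There is one attempt and no reset: what is moved stays moved. The work goes in short steps, Python scripts to look and compute and a shell command to move; the robot and the scene stay as the last step left them, time stands still between calls to the robot, and variables do not carry over. Pictures are saved under pics/ and viewed, and the job is handed in when it is done.

```bash
ls; mkdir -p pics
python3 - <<'E'
from cell import readout, read_camera
import cv2,numpy as np
print(readout.observe())
for n in("scene","top"):
    d=read_camera(n); cv2.imwrite(f"pics/{n}0.png",d["img"][:,:,::-1]); np.savez(f"{n}0.npz",**d)
    print(n,d["fx"],d["fy"],d["cx"],d["cy"],np.round(d["T"],4).tolist())
E
```

```text
pics
{'time_s': 0.0, 'joint_pos': array([-1.39863143e+00,  3.51255131e-01,  1.65239902e+00,  2.52953228e-05,
        1.13909793e+00, -8.46194794e-02]), 'qd': array([-0.00108859,  0.00066211,  0.0012128 , -0.00118575, -0.00131805,
       -0.00113631]), 'joint_efforts': array([-1.18952194e-03, -4.97319674e+01, -2.85257542e+01,  6.98486553e-02,
        2.57191173e-02, -8.66212736e-05]), 'tcp_pos': array([ 0.13964973, -0.53164472,  0.2291006 ]), 'orientation': array([ 2.08503636,  0.27039432, -2.08509478]), 'ft_force': array([-0.52302827, -0.41391908,  0.99553047]), 'ft_torque': array([-0.04282944,  0.06077659,  0.02564128]), 'opening': 0.09333034921635124}
scene 532.2062674586776 532.2062674586776 283.0155951993852 211.54329459286356 [[0.8272, 0.3464, -0.4424, 1.2395], [0.5619, -0.5126, 0.6492, -0.925], [-0.0019, -0.7856, -0.6187, 1.0538], [0.0, 0.0, 0.0, 1.0]]
top 427.42256813493356 427.42256813493356 277.4897208318582 208.9530314451464 [[0.0123, -0.9853, 0.1703, 0.3536], [-0.9999, -0.0129, -0.0024, 0.0577], [0.0046, -0.1702, -0.9854, 1.1451], [0.0, 0.0, 0.0, 1.0]]
```

View pics/scene0.png

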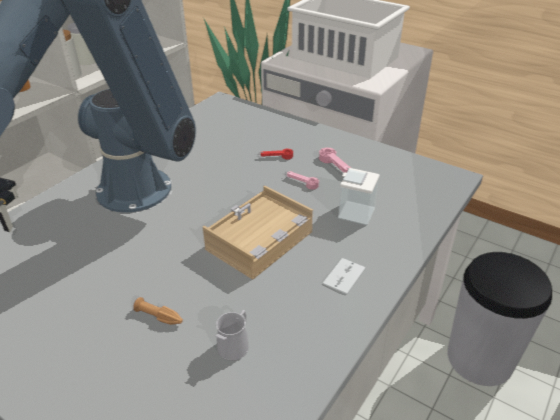

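View pics/top0.png

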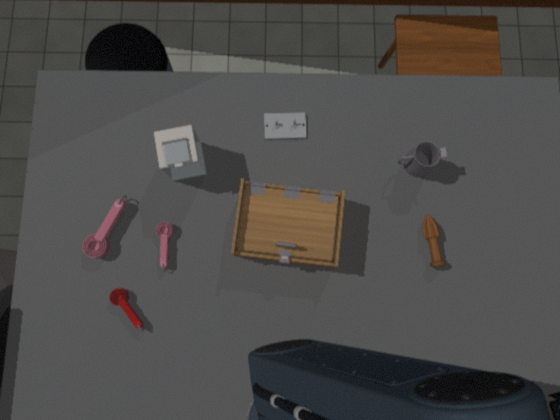

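The scene and top views show one reamer, at top (432,240) and scene (158,311). Three things could be the spoons:
- Red set at top (125,308). The description excludes it.
- Large pink set at top (103,228).
- Small pink set at top (164,245), scene (302,180). This is my choice.

The caddy is at top (290,225). I'll check the choice and the caddy in close crops.

Run:
```python
import cv2,numpy as np
t=np.load("top0.npz")["img"][:,:,::-1]; s=np.load("scene0.npz")["img"][:,:,::-1]
def crop(im,x,y,w,h,k): return cv2.resize(im[y:y+h,x:x+w],None,fx=k,fy=k,interpolation=cv2.INTER_CUBIC)
cv2.imwrite("pics/c_sp.png",np.hstack([crop(t,80,190,100,150,4),crop(s,250,130,100,150,4)]))
cv2.imwrite("pics/c_cad.png",crop(t,220,170,140,105,5))
cv2.imwrite("pics/c_cads.png",crop(s,195,180,130,97,6))
cv2.imwrite("pics/c_re.png",np.hstack([crop(t,395,200,80,80,5),crop(s,120,275,80,80,5)]))
```

```text
(no output)
```

View pics/c_sp.png

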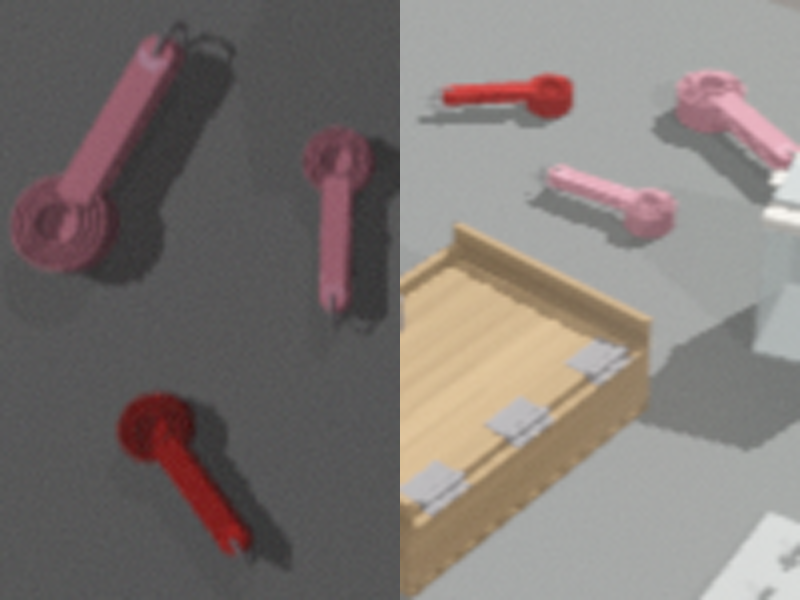

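View pics/c_cad.png

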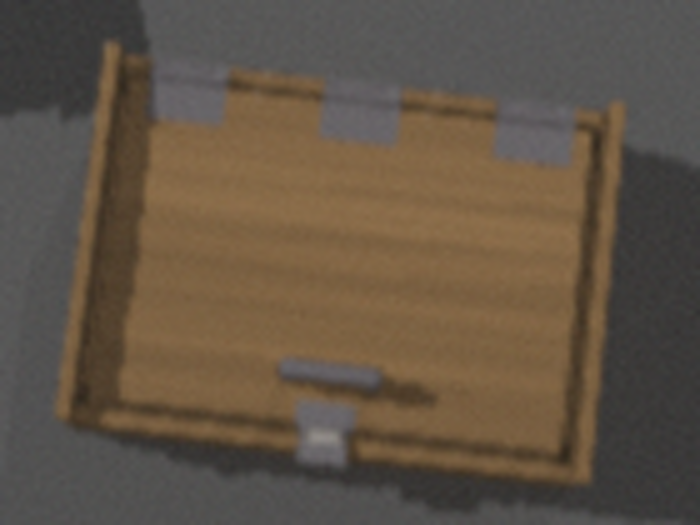

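View pics/c_cads.png

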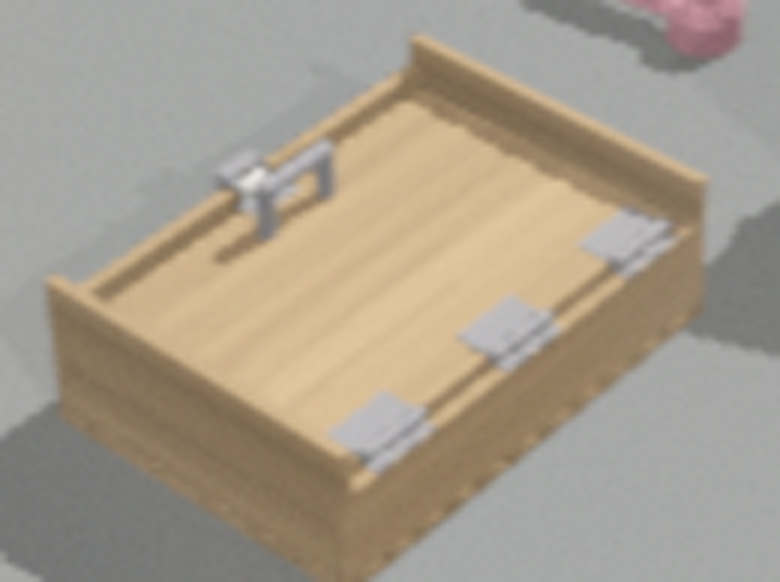

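View pics/c_re.png

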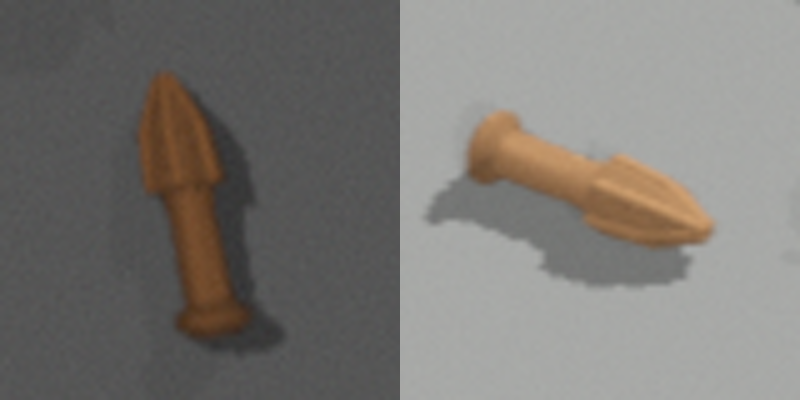

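The crops confirm the small pink set: it is pink, clearly smaller than the other pink one, with its bowl at top (164,230) and ring end at (163,267). Next I triangulate the key points and compare them with depth.

```bash
cat > h.py <<'E'
import numpy as np,cv2
from scipy.optimize import least_squares
def ray(d,u,v):
    T=d["T"]; r=T[:3,:3]@np.array([(u-d["cx"])/d["fx"],(v-d["cy"])/d["fy"],1]); return T[:3,3],r
def tri(a,ua,b,ub):
    A=[];y=[]
    res=[]
    for d,u in((a,ua),(b,ub)):
        o,r=ray(d,*u); r=r/np.linalg.norm(r); P=np.eye(3)-np.outer(r,r); A.append(P); y.append(P@o)
    x=np.linalg.lstsq(np.vstack(A),np.hstack(y),rcond=None)[0]
    return x, np.linalg.norm(np.vstack(A)@x-np.hstack(y))
def dep(d,u,v,k=1):
    z=d["z_map"][int(round(v))-k:int(round(v))+k+1,int(round(u))-k:int(round(u))+k+1]; z=z[z>0]
    o,r=ray(d,u,v); return o+r*np.median(z)
def atz(d,u,v,z):
    o,r=ray(d,u,v); return o+r*(z-o[2])/r[2]
E
python3 - <<'E'
from h import *
np.set_printoptions(precision=4,suppress=True)
t=np.load("top0.npz");s=np.load("scene0.npz")
P=dict(handle=((286,244.6),(244.3,208.3)),rtip=((428,214.6),(182.4,320.6)),rknob=((437.4,266.4),(136,305)),
 bowl=((164.5,230),(312.5,182.5)),shend=((163,267),(288.3,174.3)),wallLfar=((242.4,178.6),None),
 )
for k,(a,b) in P.items():
    print(k,"tri",*tri(t,a,s,b) if b else "", "dt",dep(t,*a),"ds",dep(s,*b) if b else "")
for k,a in dict(LF=(242.4,178.6),LN=(233.4,253.5),RF=(343.3,190.6),RN=(336.2,265.8)).items(): print(k,atz(t,*a,.088),dep(t,*a))
E
```

```text
handle tri [0.4474 0.0335 0.0912] 0.0010742552363200801 dt [0.4462 0.0332 0.0973] ds [0.4527 0.0283 0.097 ]
rtip tri [ 0.5389 -0.3456  0.0212] 0.0020864896295286 dt [ 0.537  -0.3448  0.0263] ds [ 0.5367 -0.3419  0.0162]
rknob tri [ 0.4007 -0.3684  0.0131] 0.0014032729616323299 dt [ 0.4006 -0.3608  0.0314] ds [ 0.413  -0.3777  0.0295]
bowl tri [0.4885 0.3551 0.013 ] 0.00013355875569794664 dt [0.4878 0.3535 0.0188] ds [0.4941 0.3458 0.0206]
shend tri [0.3908 0.354  0.0101] 0.0002500819675327173 dt [0.3904 0.3502 0.0251] ds [0.3961 0.3456 0.0168]
wallLfar tri dt [0.6134 0.1452 0.0878] ds 
LF [0.6134 0.1452 0.088 ] [0.6134 0.1452 0.0878]
LN [0.4235 0.1624 0.088 ] [0.4266 0.1671 0.0405]
RF [ 0.5856 -0.1108  0.088 ] [ 0.5858 -0.111   0.0873]
RN [ 0.3966 -0.0908  0.088 ] [ 0.4001 -0.103   0.0007]
```

```bash
cat >> h.py <<'E'
def cloud(d,u0,v0,u1,v1):
    v,u=np.mgrid[v0:v1,u0:u1]; z=d["z_map"][v0:v1,u0:u1]
    c=np.stack([(u-d["cx"])/d["fx"]*z,(v-d["cy"])/d["fy"]*z,z],-1)
    return c@d["T"][:3,:3].T+d["T"][:3,3], d["img"][v0:v1,u0:u1].astype(int)
E
python3 - <<'E'
from h import *
np.set_printoptions(precision=4,suppress=True)
t=np.load("top0.npz");s=np.load("scene0.npz")
def ax(d,box,name):
    P,I=cloud(d,*box); hsv=cv2.cvtColor(I.astype(np.uint8),cv2.COLOR_RGB2HSV)
    m=(hsv[...,1]>70)&(P[...,2]>-.02)&(P[...,2]<.07)
    Q=P[m]; r=cv2.minAreaRect((Q[:,:2]*1000).astype(np.float32))
    c=Q[:,:2].mean(0); w,V=np.linalg.eigh(np.cov((Q[:,:2]-c).T)); a=V[:,1]; a*=np.sign(a[0]); e=(Q[:,:2]-c)@a
    # median-perp
    n=np.array([-a[1],a[0]]);p=(Q[:,:2]-c)@n
    mid=c+a*(e.max()+e.min())/2+n*(p.max()+p.min())/2
    print(name,len(Q),"mid",mid,"len",np.ptp(e),"wid",np.ptp(p),"yaw",np.arctan2(a[1],a[0]),"zmax",Q[:,2].max(),np.percentile(Q[:,2],50),"rect",r)
ax(t,(415,205,450,275),"reamer top"); ax(s,(125,292,190,328),"reamer scn")
ax(t,(150,215,180,275),"spoon top"); ax(s,(283,165,322,192),"spoon scn")
P,I=cloud(t,250,190,330,255); m=(P[...,2]>.05)&(P[...,2]<.08); Q=P[m]; print("flap",np.median(Q[:,2])); 
A=np.c_[Q[:,:2],np.ones(len(Q))]; print(np.linalg.lstsq(A,Q[:,2],rcond=None)[0])
m=(P[...,2]>.086)&(P[...,0]>.43)&(P[...,0]<.47); print("bar",P[m].mean(0),P[m].min(0),P[m].max(0))
for n,b in dict(can=(155,120,210,180),jug=(400,140,450,175)).items():
    P,_=cloud(t,*b); m=P[...,2]>.06; print(n,P[m].min(0),P[m].max(0))
# robot
from cell import readout; from scipy.spatial.transform import Rotation as R
o=readout.observe(); print(R.from_rotvec(o["orientation"]).as_matrix())
E
```

```text
reamer top 621 mid [ 0.4689 -0.3549] len 0.14072423724442873 wid 0.042420054755687414 yaw 0.16613941337229393 zmax 0.04323830765294168 0.030909749709922663 rect ((468.9136047363281, -354.510986328125), (140.64285278320312, 42.28615951538086), 8.480287551879883)
reamer scn 595 mid [ 0.459 -0.353] len 0.1602462792794223 wid 0.05526158463749266 yaw 0.15486109647426374 zmax 0.04238512571118003 0.02909125740488472 rect ((458.7568664550781, -353.6583251953125), (161.47482299804688, 52.45060729980469), 6.770298957824707)
spoon top 444 mid [0.4502 0.3551] len 0.11966154558411096 wid 0.049965776370324094 yaw 0.04679450095731302 zmax 0.03084743180565619 0.023197103273016495 rect ((451.16741943359375, 360.57110595703125), (48.51373291015625, 117.84351348876953), 83.79949951171875)
spoon scn 12 mid [0.4953 0.3515] len 0.041100096277681866 wid 0.014412104346262578 yaw -0.9198912598599798 zmax 0.023550645757338673 0.018043295329876252 rect ((496.5007019042969, 351.7921142578125), (13.660104751586914, 40.967498779296875), 31.719913482666016)
flap 0.06660449928096823
[0.0012 0.0019 0.066 ]
bar [0.4488 0.0339 0.0981] [0.4429 0.0086 0.0919] [0.4553 0.0578 0.1043]
can [0.3536 0.0577 0.06  ] [0.742  0.3626 1.1451]
jug [ 0.3536 -0.3749  0.06  ] [0.7187 0.0577 1.1451]
[[-0.0002  0.254  -0.9672]
 [ 0.0011 -0.9672 -0.254 ]
 [-1.     -0.0011 -0.0001]]
```

```bash
cat >> h.py <<'E'
from scipy.spatial.transform import Rotation as R
C=np.array([.5055,.0270,0]); PSI=-.103
Rc=R.from_euler("z",PSI).as_matrix()
def c2w(p): return C+Rc@np.asarray(p,float)
def bar(th): return np.array([.088-.146*np.cos(th)+.026*np.sin(th),0,.068+.146*np.sin(th)+.026*np.cos(th)])
def hpose(th,tau,d=.002,dy=0):
    "tool pose at handle; tau = forward tilt; d = bar behind TCP; dy=tool shifted along tool y"
    x=np.array([np.sin(tau),0,-np.cos(tau)]); y=np.array([np.cos(tau),0,np.sin(tau)]); z=np.cross(x,y)
    return c2w(bar(th)+d*x+dy*y), Rc@np.c_[x,y,z]
def dpose(p,jaw):
    "pointing down at world p, jaw (tool y) yaw = jaw"
    x=np.array([0,0,-1.]);y=np.array([np.cos(jaw),np.sin(jaw),0]); return np.array(p,float),np.c_[x,y,np.cross(x,y)]
def rows(poses,start=None):
    from cell import readout
    o=readout.observe(); p0=o["tcp_pos"];R0=R.from_rotvec(o["orientation"]).as_matrix()
    if start: p0,R0=start
    print("t",o["time_s"],"tcp",np.round(p0,4),"F",np.round(o["ft_force"],1),"open",round(o["opening"]*1000,1),"q",np.round(o["joint_pos"],2))
    for p,M in poses:
        print(np.round(R.from_matrix(R0.T@M).as_rotvec(),3).tolist(),np.round(R0.T@(p-p0)*1000,1).tolist())
E
python3 - <<'E'
from h import *
t=np.load("top0.npz")
r=np.radians
rows([hpose(0,r(30),-.07),hpose(0,r(30),.002)])
for uv in((164.5,230),(164.5,245),(163.3,258),(163,266)): print(np.round(atz(t,*uv,.024),4))
E
```

```text
t 0.1 tcp [ 0.1396 -0.5317  0.2291] F [-0.7 -0.8 -0.6] open 93.1 q [-1.4   0.35  1.65 -0.    1.14 -0.08]
[-1.182, 0.316, 0.458] [75.1, -480.1, -408.7]
[-1.182, 0.316, 0.458] [137.4, -467.3, -442.4]
[0.4872 0.3521 0.024 ]
[0.4476 0.3498 0.024 ]
[0.4137 0.351  0.024 ]
[0.393  0.3506 0.024 ]
```

```bash
python3 -m creep '[-1.182,0.316,0.458,75,-480,-409,20,-1.182,0.316,0.458,75,-480,-409,20,-1.182,0.316,0.458,75,-480,-409,20,-1.182,0.316,0.458,75,-480,-409,20,-1.182,0.316,0.458,75,-480,-409,20,-1.182,0.316,0.458,75,-480,-409,20,-1.182,0.316,0.458,75,-480,-409,20,-1.182,0.316,0.458,75,-480,-409,20]'
python3 - <<'E'
from h import *
r=np.radians
rows([hpose(0,r(30),-.07),hpose(0,r(30),-.03),hpose(0,r(30),.002)])
E
```

```text
time_s: 1.1
tcp_pos: [0.3476, -0.0989, 0.1715]
orientation: [1.457, 0.753, -0.895]
ft_force: [0.9, -1.2, -0.1]
opening: 0.0214
t 1.1 tcp [ 0.3476 -0.0989  0.1715] F [ 0.9 -1.2 -0.1] open 21.4 q [-0.58 -0.1   2.47  0.65  0.38 -1.04]
[0.007, 0.0, 0.005] [39.9, 37.0, -141.3]
[0.007, 0.0, 0.005] [79.9, 37.2, -141.3]
[0.007, 0.0, 0.005] [111.9, 37.3, -141.3]
```

```bash
python3 -m creep '[0.007,0,0.005,40,37,-141,20,0.007,0,0.005,40,37,-141,20,0.007,0,0.005,40,37,-141,20,0.007,0,0.005,40,37,-141,20,0.007,0,0.005,60,37,-141,20,0.007,0,0.005,80,37,-141,20,0.007,0,0.005,80,37,-141,20,0.007,0,0.005,80,37,-141,20]'
python3 - <<'E'
from h import *
from cell import read_camera
for n in("scene","top"):
    d=read_camera(n); np.savez(n+"1.npz",**d)
    im=d["img"][:,:,::-1]; x,y=(195,140) if n=="scene" else (230,180)
    cv2.imwrite(f"pics/{n}1.png",cv2.resize(im[y:y+120,x:x+130],None,fx=6,fy=6,interpolation=cv2.INTER_CUBIC)[:600,:800])
r=np.radians
rows([hpose(0,r(30),-.03),hpose(0,r(30),.002)])
E
```

```text
time_s: 2.1
tcp_pos: [0.4325, 0.0344, 0.1192]
orientation: [1.463, 0.749, -0.895]
ft_force: [0.2, -0.4, -0.3]
opening: 0.0201
t 2.2 tcp [0.4325 0.0341 0.12  ] F [ 0.7 -0.2 -0.3] open 19.8 q [ 0.    0.19  2.36 -0.67  0.09  0.77]
[-0.0, 0.001, 0.0] [0.2, 0.3, -0.5]
[-0.0, 0.001, 0.0] [32.2, 0.3, -0.5]
```

View pics/scene1.png

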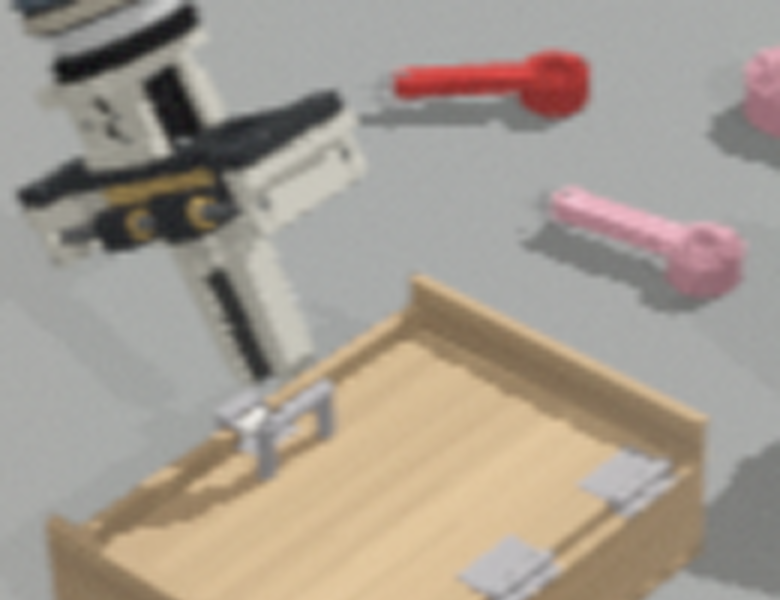

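The view shows the gripper above the bow handle, at crop (300,400), with the jaws across the bar. Joint 5 is close to its lower limit at this tilt, so I'll go in at 15° instead.

Run:
```python
from h import *
r=np.radians
rows([hpose(0,r(15),-.03),hpose(0,r(15),-.015),hpose(0,r(15),.004)])
```

```text
t 2.2 tcp [0.4325 0.0341 0.12  ] F [ 0.7 -0.2 -0.3] open 19.8 q [ 0.    0.19  2.36 -0.67  0.09  0.77]
[-0.0, 0.001, -0.261] [1.2, 8.1, -0.5]
[-0.0, 0.001, -0.261] [15.7, 4.2, -0.5]
[-0.0, 0.001, -0.261] [34.0, -0.7, -0.5]
```

```bash
python3 -m creep '[0,0,-0.13,1,4,0,20,0,0,-0.261,1,8,-0.5,20,0,0,-0.261,1,8,-0.5,20,0,0,-0.261,8,6,-0.5,20,0,0,-0.261,16,4,-0.5,20,0,0,-0.261,25,2,-0.5,20,0,0,-0.261,34,-0.7,-0.5,20,0,0,-0.261,34,-0.7,-0.5,20]'
python3 - <<'E'
from h import *
from cell import read_camera
for n in("scene",):
    d=read_camera(n); np.savez(n+"2.npz",**d)
    im=d["img"][:,:,::-1]; x,y=(205,155)
    cv2.imwrite(f"pics/{n}2.png",cv2.resize(im[y:y+75,x:x+100],None,fx=8,fy=8,interpolation=cv2.INTER_CUBIC))
r=np.radians
rows([hpose(0,r(15),.004)])
E
```

```text
time_s: 3.2
tcp_pos: [0.4484, 0.0328, 0.0893]
orientation: [1.385, 0.954, -1.093]
ft_force: [-0.5, 0.2, 0.4]
opening: 0.0199
t 3.25 tcp [0.4486 0.0328 0.0897] F [0.6 0.1 0.4] open 20.1 q [-0.02  0.31  2.19 -0.06  0.38  0.14]
[-0.001, 0.001, 0.001] [-0.4, 0.4, -0.1]
```

View pics/scene2.png

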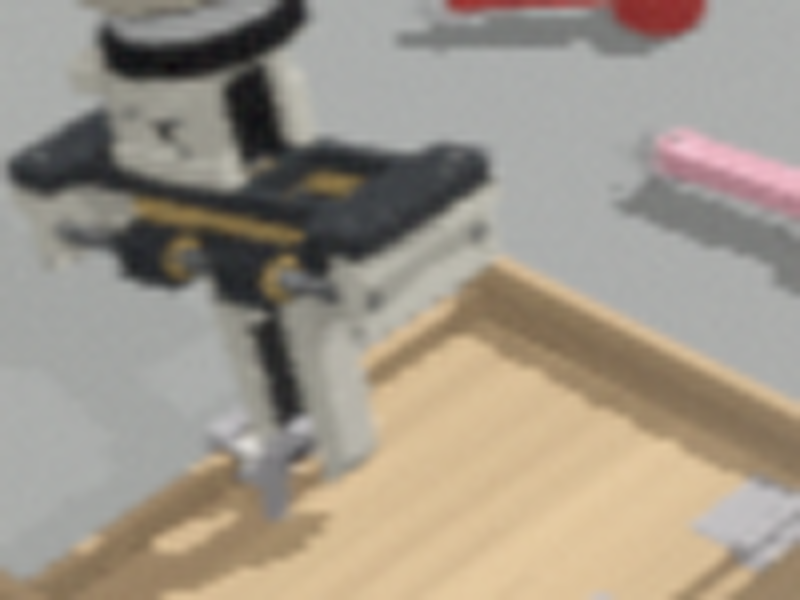

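Jaws straddle the bar at crop (290,450). Next: close and pull.

Run:
```python
from h import *
r=np.radians
rows([hpose(x,r(15),.004) for x in (0,.04,.08,.12,.16)])
```

```text
t 3.25 tcp [0.4486 0.0328 0.0897] F [0.6 0.1 0.4] open 20.1 q [-0.02  0.31  2.19 -0.06  0.38  0.14]
[-0.001, 0.001, 0.001] [-0.4, 0.4, -0.1]
[-0.001, 0.001, 0.001] [-5.7, 3.0, -0.1]
[-0.001, 0.001, 0.001] [-10.9, 5.8, -0.1]
[-0.001, 0.001, 0.001] [-16.0, 8.8, -0.0]
[-0.001, 0.001, 0.001] [-21.0, 12.1, -0.0]
```

```bash
python3 -m creep '[0,0,0,0,0,0,0,0,0,0,0,0,0,0,0,0,0,0,0,0,0,0,0,0,-3,1.5,0,0,0,0,0,-6,3,0,0,0,0,0,-11,6,0,0,0,0,0,-16,9,0,0,0,0,0,-21,12,0,0]'
python3 - <<'E'
from h import *
from cell import read_camera
for n in("scene",):
    d=read_camera(n); np.savez(n+"2.npz",**d)
    im=d["img"][:,:,::-1]; x,y=(185,140)
    cv2.imwrite(f"pics/{n}3.png",cv2.resize(im[y:y+112,x:x+150],None,fx=5,fy=5,interpolation=cv2.INTER_CUBIC))
r=np.radians
rows([hpose(x,r(15),.004) for x in (.16,.2,.25,.3,.4,.5,.6,.7,.8)])
E
```

```text
time_s: 4.25
tcp_pos: [0.454, 0.0322, 0.1132]
orientation: [1.384, 0.955, -1.094]
ft_force: [-4.6, 0.9, -2.7]
opening: 0.0092
t 4.3 tcp [0.4542 0.0322 0.1138] F [-8.   1.3 -0.1] open 9.0 q [-0.02  0.27  2.16 -0.05  0.46  0.13]
[-0.0, 0.001, 0.002] [0.8, 0.4, -0.1]
[-0.0, 0.001, 0.002] [-4.0, 3.9, -0.1]
[-0.0, 0.001, 0.002] [-9.9, 8.4, -0.1]
[-0.0, 0.001, 0.002] [-15.5, 13.3, -0.1]
[-0.0, 0.001, 0.002] [-25.9, 23.7, -0.1]
[-0.0, 0.001, 0.002] [-35.3, 35.2, -0.1]
[-0.0, 0.001, 0.002] [-43.5, 47.6, -0.1]
[-0.0, 0.001, 0.002] [-50.4, 60.7, -0.1]
[-0.0, 0.001, 0.002] [-56.0, 74.4, -0.1]
```

View pics/scene3.png

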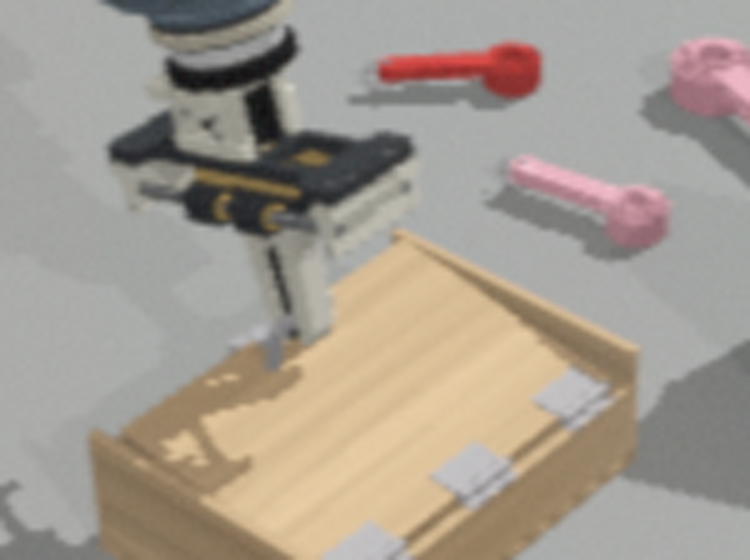

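Flap is lifted clear of the roller and held in the jaws, at crop (280,345). Continuing the arc.

```bash
python3 -m creep '[0,0,0,-4,4,0,0,0,0,0,-10,8.5,0,0,0,0,0,-15.5,13.5,0,0,0,0,0,-26,24,0,0,0,0,0,-35,35,0,0,0,0,0,-43.5,47.5,0,0,0,0,0,-50.5,60.5,0,0,0,0,0,-56,74.5,0,0]'
python3 - <<'E'
from h import *
from cell import read_camera
for n in("scene",):
    d=read_camera(n); np.savez(n+"2.npz",**d)
    im=d["img"][:,:,::-1]; x,y=(185,120)
    cv2.imwrite(f"pics/{n}4.png",cv2.resize(im[y:y+112,x:x+150],None,fx=5,fy=5,interpolation=cv2.INTER_CUBIC))
r=np.radians
T=np.linspace(.8,1.7,10)
rows([hpose(x,r(np.interp(x,[.8,1.7],[15,0])),.004) for x in T])
E
```

```text
time_s: 5.3
tcp_pos: [0.5115, 0.026, 0.1882]
orientation: [1.384, 0.955, -1.094]
ft_force: [-5.2, -2.4, 2.3]
opening: 0.0085
t 5.35 tcp [0.5135 0.0258 0.1896] F [-7.5 -2.   8.4] open 8.5 q [-0.03  0.23  1.96 -0.03  0.69  0.1 ]
[-0.0, 0.001, -0.001] [2.0, -2.7, -0.3]
[-0.0, 0.001, -0.03] [-2.1, 11.4, -0.3]
[-0.0, 0.001, -0.059] [-4.8, 25.9, -0.3]
[-0.001, 0.001, -0.088] [-6.0, 40.5, -0.3]
[-0.001, 0.001, -0.117] [-5.8, 55.2, -0.3]
[-0.001, 0.001, -0.146] [-4.0, 69.8, -0.4]
[-0.001, 0.001, -0.176] [-0.9, 84.2, -0.4]
[-0.001, 0.001, -0.205] [3.8, 98.2, -0.4]
[-0.001, 0.001, -0.234] [9.8, 111.6, -0.4]
[-0.001, 0.001, -0.263] [17.1, 124.3, -0.4]
```

View pics/scene4.png

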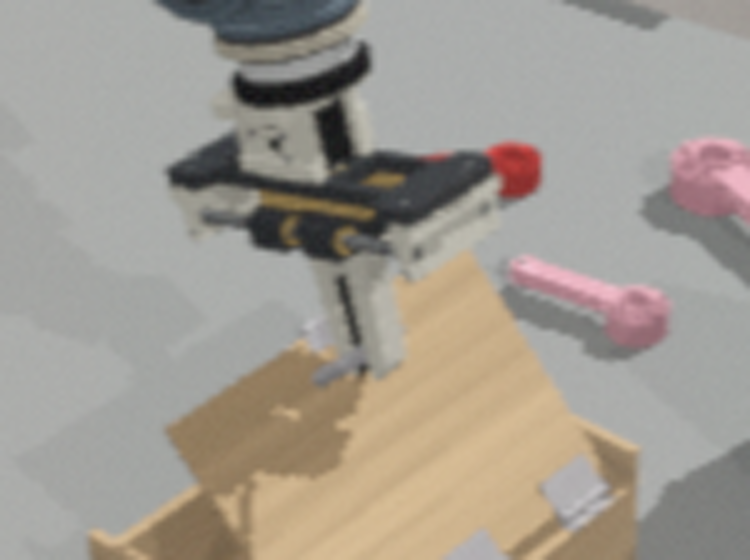

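Flap is at about 45° and still held, with the bar between the fingers at crop (345,370). Continuing.

```bash
python3 -m creep '[0,0,-0.03,-1,10,0,0,0,0,-0.06,-4,25,0,0,0,0,-0.088,-5.5,40,0,0,0,0,-0.117,-5.5,55,0,0,0,0,-0.146,-4,70,0,0,0,0,-0.176,-1,84,0,0,0,0,-0.205,4,98,0,0,0,0,-0.234,10,111.5,0,0]'
python3 - <<'E'
from h import *
from cell import read_camera
for n in("scene",):
    d=read_camera(n); np.savez(n+"2.npz",**d)
    im=d["img"][:,:,::-1]; x,y=(205,120)
    cv2.imwrite(f"pics/{n}5.png",cv2.resize(im[y:y+112,x:x+150],None,fx=5,fy=5,interpolation=cv2.INTER_CUBIC))
r=np.radians
T=[1.6,1.65,1.7,1.75,1.8,1.83]
rows([hpose(x,r(np.interp(x,[1.6,1.83],[0,-5])),.004) for x in T])
E
```

```text
time_s: 6.35
tcp_pos: [0.6241, 0.0138, 0.21]
orientation: [1.296, 1.134, -1.265]
ft_force: [-1.6, -2.5, 1.0]
opening: 0.009
t 6.4 tcp [0.6256 0.0136 0.2096] F [-0.2 -2.   6.9] open 8.9 q [-0.05  0.49  1.49 -0.    1.13  0.05]
[-0.001, 0.002, -0.029] [0.4, -2.6, -0.9]
[-0.001, 0.002, -0.048] [2.3, 4.5, -1.0]
[-0.001, 0.002, -0.067] [4.6, 11.5, -1.0]
[-0.001, 0.002, -0.086] [7.2, 18.4, -1.0]
[-0.001, 0.002, -0.105] [10.1, 25.1, -1.0]
[-0.001, 0.002, -0.117] [12.0, 29.0, -1.0]
```

View pics/scene5.png

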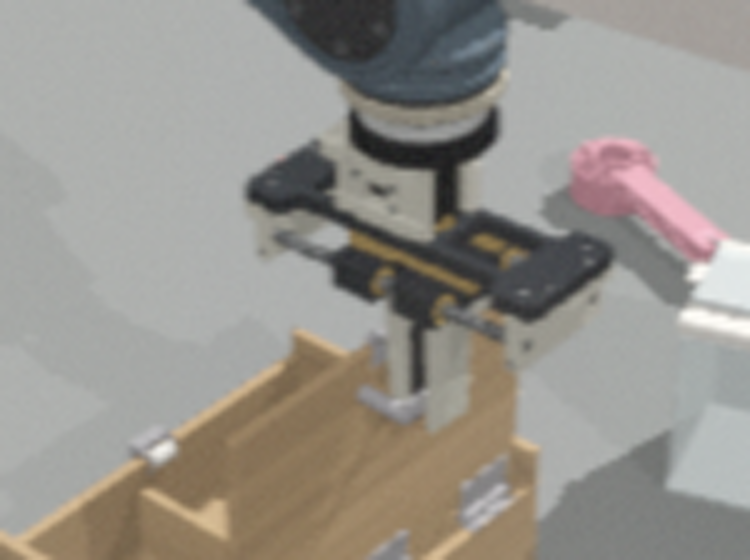

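Flap is about upright with the finger through the bow at crop (400,400). Next I take it to the stop and loosen the jaws.

```bash
python3 -m creep '[0,0,-0.04,1,1,0,0,0,0,-0.055,3,8,0,0,0,0,-0.075,6,15,0,0,0,0,-0.09,8,21,0,0,0,0,-0.117,12,29,0,0,0,0,-0.117,12,29,0,20,0,0,-0.117,12,29,0,20,0,0,-0.117,12,29,0,20]'
python3 - <<'E'
from h import *
from cell import read_camera
for n in("scene","top"):
    d=read_camera(n); np.savez(n+"2.npz",**d)
    im=d["img"][:,:,::-1]; x,y=(205,120) if n=="scene" else (220,130)
    cv2.imwrite(f"pics/{n}6.png",cv2.resize(im[y:y+112,x:x+150],None,fx=5,fy=5,interpolation=cv2.INTER_CUBIC))
r=np.radians
rows([hpose(1.85,r(-5),.004)])
E
```

```text
time_s: 7.4
tcp_pos: [0.6546, 0.0107, 0.1986]
orientation: [1.246, 1.225, -1.349]
ft_force: [0.3, 0.5, 0.5]
opening: 0.02
t 7.5 tcp [0.6546 0.0107 0.1987] F [-0.4 -0.5 -0.7] open 19.8 q [-0.06  0.61  1.32  0.    1.3   0.05]
[-0.001, 0.001, -0.0] [1.2, 3.0, -0.9]
```

View pics/scene6.png

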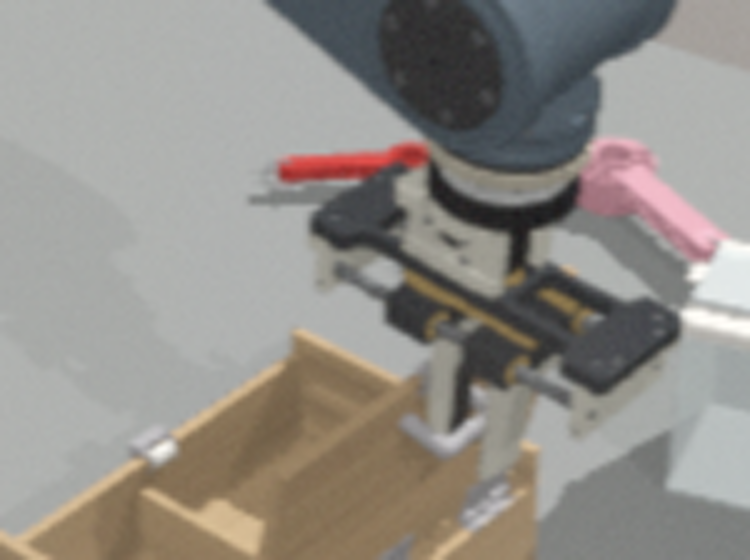

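View pics/top6.png

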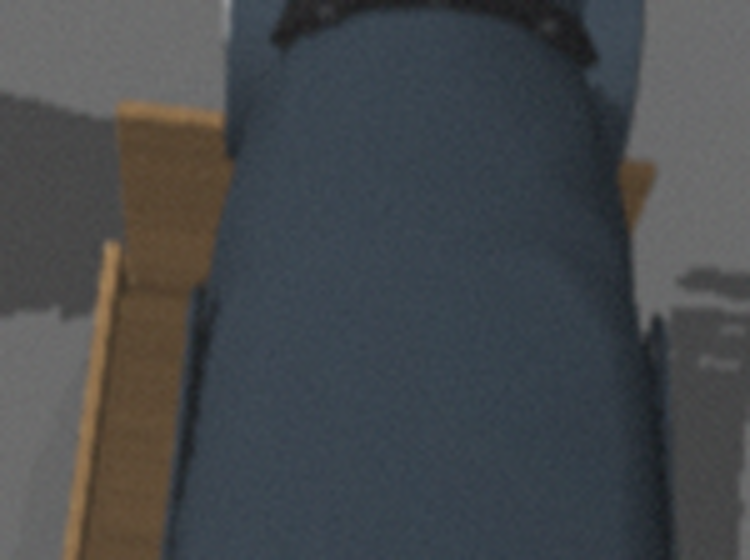

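Flap leans back at its stop: the scene crop shows it under the hand, and the top view shows its edge beyond the rear wall at (170,110). Next I withdraw along the flap and go to the reamer.

Run:
```python
from h import *
r=np.radians
rows([dpose((.4512,-.358,.25),-1.405),dpose((.4512,-.358,.12),-1.405)])
```

```text
t 7.5 tcp [0.6546 0.0107 0.1987] F [-0.4 -0.5 -0.7] open 19.8 q [-0.06  0.61  1.32  0.    1.3   0.05]
[1.3, 0.058, 0.074] [-36.3, -167.8, 387.9]
[1.3, 0.058, 0.074] [93.2, -156.5, 387.7]
```

```bash
python3 -m creep '[0,0,0,-25,5,0,20,0,0,0,-60,10,0,20,0,0,0,-100,10,0,40,0.2,0,0,-110,0,40,60,1.3,0.058,0.074,-36,-168,388,60,1.3,0.058,0.074,-36,-168,388,60,1.3,0.058,0.074,-36,-168,388,60,1.3,0.058,0.074,-36,-168,388,60]'
python3 - <<'E'
from h import *
from cell import read_camera
for n in("scene","top"):
    d=read_camera(n); np.savez(n+"7.npz",**d)
    cv2.imwrite(f"pics/{n}7.png",d["img"][:,:,::-1])
rows([dpose((.4512,-.358,.12),-1.405)])
E
```

```text
time_s: 8.5
tcp_pos: [0.5258, -0.2398, 0.2711]
orientation: [1.911, 0.538, -1.954]
ft_force: [0.3, -1.2, -0.2]
opening: 0.0601
t 8.6 tcp [ 0.524  -0.2422  0.2706] F [ 0.6 -0.1 -0.3] open 59.8 q [-0.51  0.38  1.51 -0.    1.29  0.54]
[0.356, 0.022, 0.022] [151.0, 67.9, 118.2]
```

View pics/scene7.png

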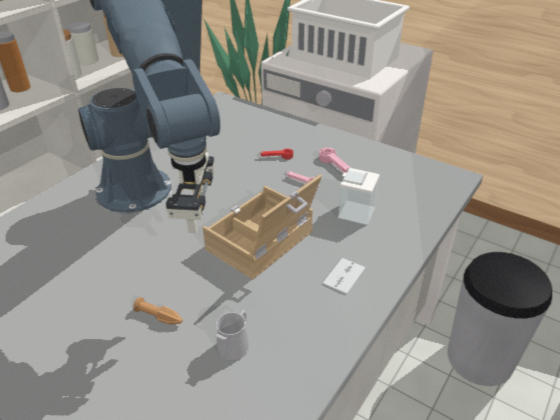

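View pics/top7.png

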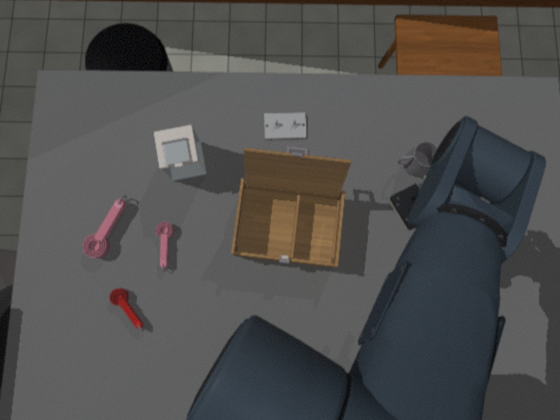

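Flap stays open by itself; the top view shows its edge at (297,165) and the divider at (297,225). Next I go down to the reamer.

```bash
python3 -m creep '[0.356,0.022,0.022,120,68,118,60,0.356,0.022,0.022,120,68,118,60,0.356,0.022,0.022,140,68,118,60,0.356,0.022,0.022,151,68,118,60,0.356,0.022,0.022,190,68,118,60,0.356,0.022,0.022,210,68,118,60,0.356,0.022,0.022,210,68,118,60,0.356,0.022,0.022,210,68,118,60]'
python3 - <<'E'
from h import *
from cell import read_camera
for n in("scene",):
    d=read_camera(n); np.savez(n+"8.npz",**d)
    cv2.imwrite(f"pics/{n}8.png",cv2.resize(d["img"][240:352,90:240,::-1],None,fx=5,fy=5,interpolation=cv2.INTER_CUBIC))
rows([dpose((.4512,-.358,.018),-1.405)])
E
```

```text
time_s: 9.6
tcp_pos: [0.4504, -0.3574, 0.0621]
orientation: [2.135, 0.176, -2.133]
ft_force: [0.3, 0.4, 0.4]
opening: 0.0598
t 9.65 tcp [ 0.4504 -0.3575  0.0623] F [ 0.1 -0.2  0.4] open 60.2 q [-0.75  0.61  1.71 -0.    0.82  0.65]
[0.0, -0.001, -0.002] [44.3, 0.5, -0.6]
```

View pics/scene8.png

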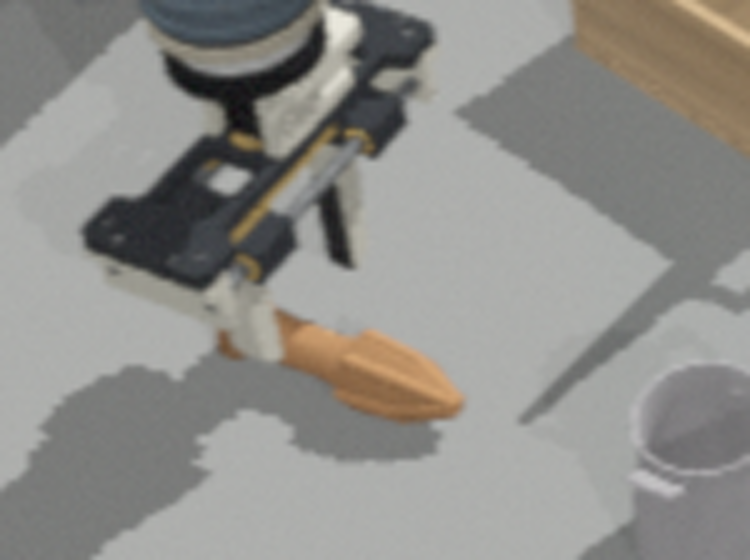

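The fingers stand either side of the reamer's round handle, at crop (300,340). Next: lower and close.

```bash
python3 -m creep '[0,0,0,15,0,0,60,0,0,0,30,0,0,60,0,0,0,44,0,0,60,0,0,0,44,0,0,40,0,0,0,44,0,0,0,0,0,0,44,0,0,0,0,0,0,44,0,0,0,0,0,0,44,0,0,0]'
python3 - <<'E'
from h import *
p=c2w((-.018,.055,0)); print(p)
rows([dpose((.4512,-.358,.2),-1.405),dpose((p[0],p[1],.2),PSI-np.pi/2),dpose((p[0],p[1],.12),PSI-np.pi/2),dpose((p[0],p[1],.0245),PSI-np.pi/2)])
E
```

```text
time_s: 10.65
tcp_pos: [0.4507, -0.3577, 0.0186]
orientation: [2.136, 0.175, -2.132]
ft_force: [0.3, 0.6, 1.3]
opening: 0.0242
[0.49325039 0.08355923 0.        ]
t 10.65 tcp [ 0.4507 -0.3577  0.0186] F [0.3 0.6 1.3] open 24.2 q [-0.75  0.68  1.72 -0.    0.74  0.65]
[0.0, -0.002, -0.002] [-181.4, 0.8, -0.8]
[0.269, -0.002, -0.002] [-182.2, -427.7, -115.2]
[0.269, -0.002, -0.002] [-102.2, -427.9, -115.1]
[0.269, -0.002, -0.002] [-6.7, -428.1, -114.9]
```

```bash
python3 -m creep '[0,0,0,-40,0,0,0,0,0,0,-90,0,0,0,0.03,0,0,-135,-45,-12,0,0.07,0,0,-160,-105,-28,0,0.1,0,0,-170,-165,-44,0,0.14,0,0,-170,-225,-60,0,0.18,0,0,-170,-285,-77,0,0.22,0,0,-170,-345,-93,0]'
python3 - <<'E'
from h import *
p=c2w((-.018,.055,0))
rows([dpose((p[0],p[1],.19),PSI-np.pi/2),dpose((p[0],p[1],.12),PSI-np.pi/2),dpose((p[0],p[1],.0245),PSI-np.pi/2)])
E
```

```text
time_s: 11.65
tcp_pos: [0.4844, -0.0055, 0.1882]
orientation: [-2.197, 0.063, 2.191]
ft_force: [0.7, -0.2, -0.7]
opening: 0.0242
t 11.65 tcp [ 0.4844 -0.0055  0.1882] F [ 0.7 -0.2 -0.7] open 24.2 q [-0.11  0.28  1.86 -0.    0.99  1.52]
[0.047, -0.003, -0.002] [-2.0, -89.4, -3.9]
[0.047, -0.003, -0.002] [68.0, -89.5, -3.7]
[0.047, -0.003, -0.002] [163.5, -89.7, -3.4]
```

```bash
python3 -m creep '[0.02,0,0,0,-35,-2,0,0.047,-0.003,-0.002,0,-70,-4,0,0.047,-0.003,-0.002,0,-90,-4,0,0.047,-0.003,-0.002,20,-90,-4,0,0.047,-0.003,-0.002,45,-90,-4,0,0.047,-0.003,-0.002,68,-90,-4,0,0.047,-0.003,-0.002,80,-90,-4,0,0.047,-0.003,-0.002,80,-90,-4,0]'
python3 - <<'E'
from h import *
from cell import read_camera
for n in("scene","top"):
    d=read_camera(n); np.savez(n+"9.npz",**d)
    im=d["img"][:,:,::-1]; x,y=(185,120) if n=="scene" else (220,130)
    cv2.imwrite(f"pics/{n}9.png",cv2.resize(im[y:y+140,x:x+187],None,fx=4,fy=4,interpolation=cv2.INTER_CUBIC))
p=c2w((-.018,.055,0))
rows([dpose((p[0],p[1],.0245),PSI-np.pi/2)])
E
```

```text
time_s: 12.65
tcp_pos: [0.4933, 0.084, 0.1077]
orientation: [-2.167, 0.111, 2.17]
ft_force: [-0.3, -0.0, -0.8]
opening: 0.0245
t 12.75 tcp [0.494  0.084  0.1087] F [-0.1  0.3 -0.1] open 24.2 q [0.08 0.43 1.88 0.   0.83 1.75]
[0.0, -0.001, 0.0] [84.2, 0.6, 0.7]
```

View pics/scene9.png

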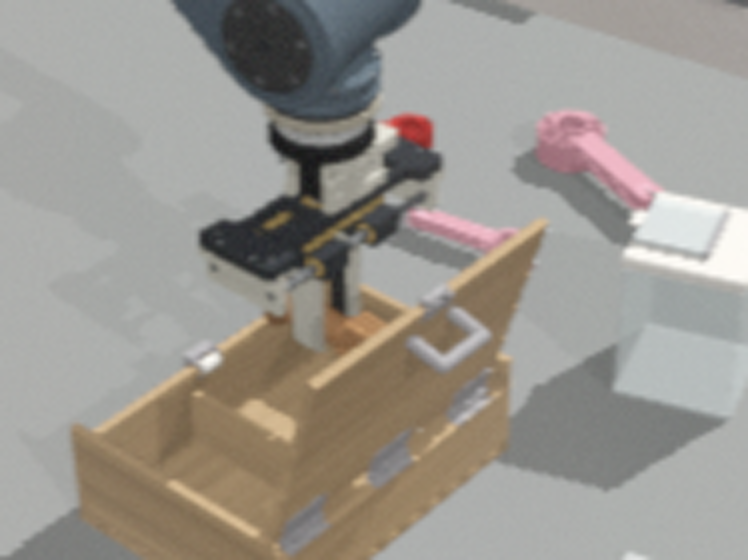

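View pics/top9.png

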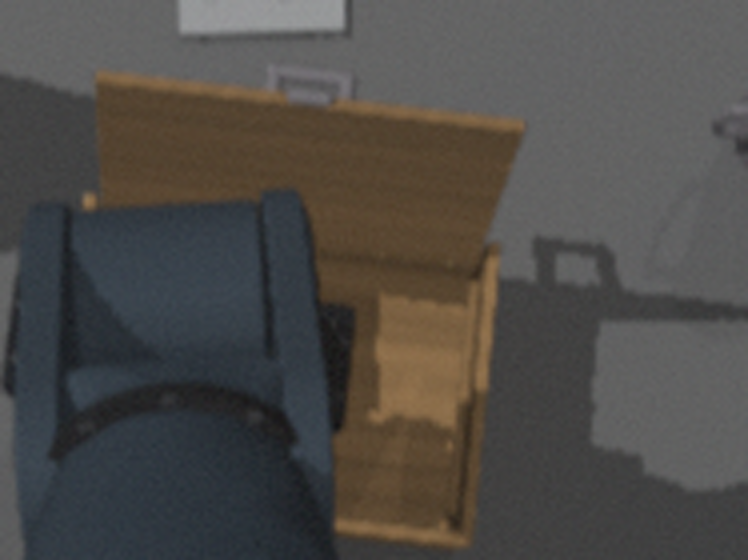

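Reamer is over the far, wide bay and level, at scene crop (330,325); the divider is at (240,415). Next I lower it slowly.

```bash
python3 -m creep '[0,0,0,20,0,0,0,0,0,0,40,0.5,0.5,0,0,0,0,58,0.5,0.5,0,0,0,0,70,0.5,0.5,0,0,0,0,77,0.5,0.5,0,0,0,0,81,0.5,0.5,0,0,0,0,83,0.5,0.5,0,0,0,0,84,0.5,0.5,0]'
python3 - <<'E'
from h import *
p=c2w((-.018,.055,0))
rows([dpose((p[0],p[1],.0245),PSI-np.pi/2)])
E
```

```text
time_s: 13.75
tcp_pos: [0.4936, 0.0836, 0.0249]
orientation: [-2.17, 0.111, 2.167]
ft_force: [0.1, -0.3, -0.6]
opening: 0.0241
t 13.75 tcp [0.4936 0.0836 0.0249] F [ 0.1 -0.3 -0.6] open 24.1 q [0.07 0.58 1.92 0.   0.64 1.75]
[0.0, -0.001, 0.0] [0.4, 0.1, 0.4]
```

```bash
python3 -m creep '[0,0,0,1,0,0,0,0,0,0,1.5,0,0,0,0,0,0,1.5,0,0,30,0,0,0,1.5,0,0,46,0,0,0,1,0,0,46,0,0,0,-15,0,0,46,0,0,0,-50,0,0,46,0,0,0,-100,0,0,46]'
python3 - <<'E'
from h import *
g=np.array([.451,.3505]); j=.01-np.pi/2
rows([dpose((.48,.084,.19),PSI-np.pi/2),dpose((*g,.19),j),dpose((*g,.08),j),dpose((*g,.015),j)])
E
```

```text
time_s: 14.75
tcp_pos: [0.493, 0.0836, 0.1262]
orientation: [-2.168, 0.111, 2.169]
ft_force: [0.6, -0.1, 0.1]
opening: 0.0462
t 14.75 tcp [0.493  0.0836 0.1262] F [ 0.6 -0.1  0.1] open 46.2 q [0.07 0.4  1.87 0.   0.87 1.75]
[0.0, 0.0, 0.0] [-63.8, 0.9, 13.0]
[-0.113, 0.0, 0.0] [-63.7, -261.2, 69.1]
[-0.113, 0.0, 0.0] [46.3, -261.2, 69.1]
[-0.113, 0.0, 0.0] [111.3, -261.2, 69.0]
```

```bash
python3 -m creep '[0,0,0,-40,-20,0,50,-0.113,0,0,-50,-80,20,50,-0.113,0,0,-50,-140,40,50,-0.113,0,0,-50,-200,60,50,-0.113,0,0,-40,-261,69,50,-0.113,0,0,10,-261,69,50,-0.113,0,0,55,-261,69,50,-0.113,0,0,65,-261,69,50]'
python3 - <<'E'
from h import *
from cell import read_camera
for n in("scene","top"):
    d=read_camera(n); np.savez(n+"10.npz",**d)
    im=d["img"][:,:,::-1]; x,y=(215,80) if n=="scene" else (120,130)
    cv2.imwrite(f"pics/{n}10.png",cv2.resize(im[y:y+145,x:x+193],None,fx=4,fy=4,interpolation=cv2.INTER_CUBIC))
g=np.array([.451,.3505]); j=.01-np.pi/2
rows([dpose((*g,.015),j)])
E
```

```text
time_s: 15.75
tcp_pos: [0.4499, 0.3497, 0.06]
orientation: [2.211, 0.01, -2.219]
ft_force: [-0.2, -0.5, -0.0]
opening: 0.0499
t 15.85 tcp [0.4512 0.3502 0.0619] F [-0.7  0.1 -0.6] open 50.0 q [0.58 0.61 1.72 0.   0.82 2.14]
[0.0, 0.001, -0.0] [46.9, -0.3, 0.1]
```

View pics/scene10.png

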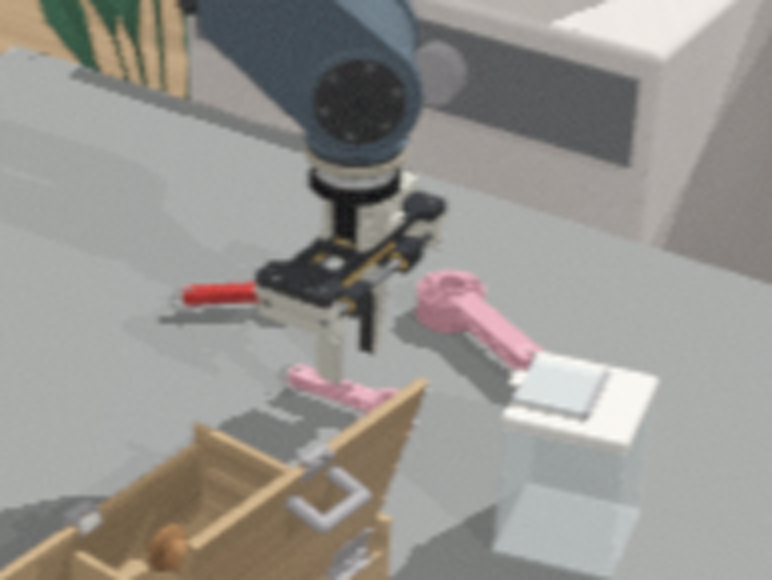

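View pics/top10.png

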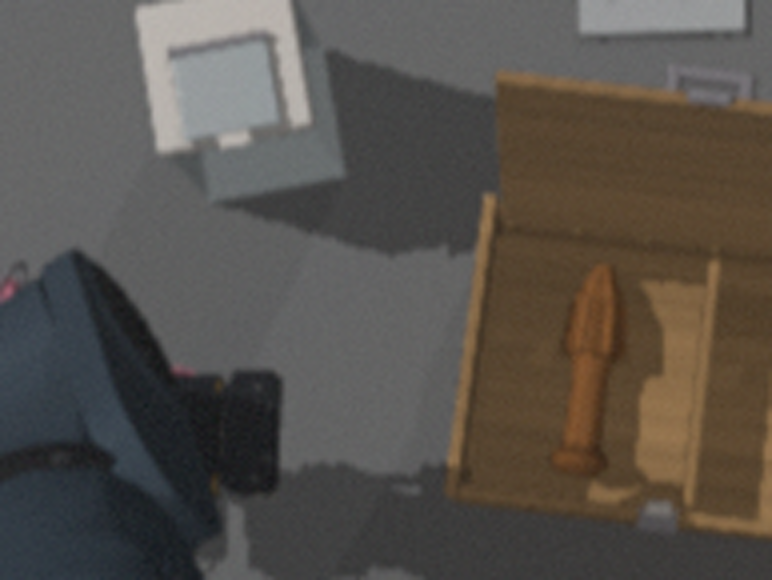

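Reamer lies flat in the wide bay, at top crop (588,380). The hand is over the small pink set's handle, at scene crop (340,385). Next: descend and close.

```bash
python3 -m creep '[0,0,0,15,0,0,50,0,0,0,32,0,0,50,0,0,0,44,0,0,50,0,0,0,46,0,0,40,0,0,0,46,0,0,0,0,0,0,46,0,0,0,0,0,0,46,0,0,0,0,0,0,46,0,0,0]'
python3 - <<'E'
from h import *
p=c2w((.003,-.073,0)); g=(.451,.3505)
rows([dpose((*g,.2),.01-np.pi/2),dpose((p[0],p[1],.2),PSI-np.pi/2),dpose((p[0],p[1],.12),PSI-np.pi/2)])
E
```

```text
time_s: 16.85
tcp_pos: [0.4513, 0.3503, 0.0163]
orientation: [2.216, 0.012, -2.217]
ft_force: [-0.5, 0.3, 2.8]
opening: 0.0196
t 16.85 tcp [0.4513 0.3503 0.0163] F [-0.5  0.3  2.8] open 19.6 q [0.58 0.68 1.73 0.   0.73 2.14]
[0.0, 0.0, 0.0] [-183.7, -0.2, 0.4]
[0.113, 0.0, 0.0] [-183.9, 396.7, -45.6]
[0.113, 0.0, 0.0] [-103.9, 396.7, -45.6]
```

```bash
python3 -m creep '[0,0,0,-30,0,0,0,0,0,0,-80,0,0,0,0.01,0,0,-130,30,-4,0,0.03,0,0,-165,80,-10,0,0.05,0,0,-175,135,-16,0,0.065,0,0,-175,195,-23,0,0.08,0,0,-175,255,-30,0,0.1,0,0,-175,310,-36,0]'
python3 - <<'E'
from h import *
p=c2w((.003,-.073,0))
rows([dpose((p[0],p[1],.19),PSI-np.pi/2),dpose((p[0],p[1],.11),PSI-np.pi/2)])
E
```

```text
time_s: 17.85
tcp_pos: [0.4904, 0.0386, 0.1913]
orientation: [-2.175, 0.098, 2.175]
ft_force: [-0.0, 0.7, -0.4]
opening: 0.0199
t 17.85 tcp [0.4904 0.0386 0.1913] F [-0.   0.7 -0.4] open 19.9 q [-0.02  0.29  1.84  0.    1.01  1.65]
[0.012, -0.0, 0.0] [1.3, 83.3, -18.2]
[0.012, -0.0, 0.0] [81.3, 83.3, -18.1]
```

```bash
python3 -m creep '[0.012,0,0,0,30,-6,0,0.012,0,0,0,65,-14,0,0.012,0,0,0,83,-18,0,0.012,0,0,15,83,-18,0,0.012,0,0,40,83,-18,0,0.012,0,0,65,83,-18,0,0.012,0,0,80,83,-18,0,0.012,0,0,80,83,-18,0]'
python3 - <<'E'
from h import *
from cell import read_camera
for n in("scene",):
    d=read_camera(n); np.savez(n+"11.npz",**d)
    im=d["img"][:,:,::-1]; x,y=(175,130) if n=="scene" else (120,130)
    cv2.imwrite(f"pics/{n}11.png",cv2.resize(im[y:y+145,x:x+193],None,fx=4,fy=4,interpolation=cv2.INTER_CUBIC))
p=c2w((.003,-.073,0))
rows([dpose((p[0],p[1],.0225),PSI-np.pi/2)])
E
```

```text
time_s: 18.85
tcp_pos: [0.5002, -0.0448, 0.1103]
orientation: [-2.167, 0.11, 2.171]
ft_force: [0.6, 0.1, -0.4]
opening: 0.0197
t 18.9 tcp [ 0.5008 -0.0451  0.1112] F [ 0. -0. -1.] open 19.6 q [-0.18  0.43  1.88  0.    0.84  1.49]
[0.001, 0.0, 0.0] [88.7, 0.8, -0.3]
```

View pics/scene11.png

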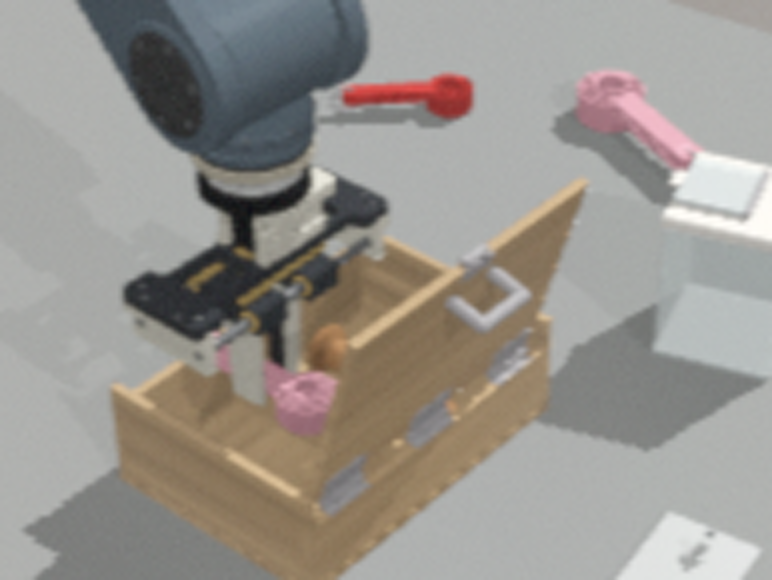

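Spoons are over the narrow bay, bowl at crop (305,395). Next I lower them.

```bash
python3 -m creep '[0,0,0,20,0,0,0,0,0,0,42,0.5,0,0,0,0,0,60,0.5,0,0,0,0,0,73,0.5,0,0,0,0,0,81,0.5,0,0,0,0,0,86,0.5,0,0,0,0,0,88,0.5,0,0,0,0,0,90,0.5,0,0]'
python3 - <<'E'
from h import *
rows([])
E
```

```text
time_s: 19.9
tcp_pos: [0.501, -0.0456, 0.022]
orientation: [-2.169, 0.11, 2.169]
ft_force: [-5.8, 2.5, 28.0]
opening: 0.0199
t 19.9 tcp [ 0.501  -0.0456  0.022 ] F [-5.8  2.5 28. ] open 19.9 q [-0.18  0.59  1.91  0.    0.64  1.49]
```

The wrist force is 28 N upward, so the set is down on the floor. I ease up and release.

```bash
python3 -m creep '[0,0,0,-1,0,0,0,0,0,0,-1,0,0,30,0,0,0,-1,0,0,44,0,0,0,-1,0,0,44,0,0,0,-3,0,0,44,0,0,0,-20,0,0,44,0,0,0,-60,0,0,44,0,0,0,-110,0,0,44]'
python3 - <<'E'
from h import *
r=np.radians
rows([dpose((.49,-.04,.3),PSI-np.pi/2),hpose(1.85,r(-5),-.12)])
E
```

```text
time_s: 20.9
tcp_pos: [0.5005, -0.0455, 0.1338]
orientation: [-2.168, 0.11, 2.17]
ft_force: [-0.1, -0.4, 0.1]
opening: 0.044
t 20.9 tcp [ 0.5005 -0.0455  0.1338] F [-0.1 -0.4  0.1] open 44.0 q [-0.18  0.39  1.86  0.    0.89  1.49]
[0.001, 0.001, 0.0] [-166.2, -4.5, 11.2]
[-1.569, -0.068, -0.067] [-187.1, -72.6, -161.1]
```

```bash
python3 -m creep '[0,0,0,-60,0,0,22,-0.15,0,0,-120,0,0,22,-0.35,0,0,-170,0,0,22,-0.5,0,0,-187,0,-20,22,-1.569,-0.068,-0.067,-187,-73,-161,22,-1.569,-0.068,-0.067,-187,-73,-161,22,-1.569,-0.068,-0.067,-187,-73,-161,22,-1.569,-0.068,-0.067,-187,-73,-161,22]'
python3 - <<'E'
from h import *
from cell import read_camera
for n in("scene","top"):
    d=read_camera(n); np.savez(n+"12.npz",**d)
    im=d["img"][:,:,::-1]; x,y=(175,130) if n=="scene" else (200,130)
    cv2.imwrite(f"pics/{n}12.png",cv2.resize(im[y:y+145,x:x+193],None,fx=4,fy=4,interpolation=cv2.INTER_CUBIC))
r=np.radians
rows([hpose(1.85,r(-5),-.12)])
E
```

```text
time_s: 21.9
tcp_pos: [0.6692, 0.0116, 0.3207]
orientation: [1.483, 1.032, -1.56]
ft_force: [-0.3, -0.3, -0.8]
opening: 0.0219
t 22.0 tcp [0.6682 0.0108 0.3212] F [-0.  -0.3 -0.2] open 22.0 q [-0.06  0.54  1.14  0.01  1.52  0.36]
[-0.319, -0.014, -0.023] [0.4, 0.4, 0.6]
```

View pics/scene12.png

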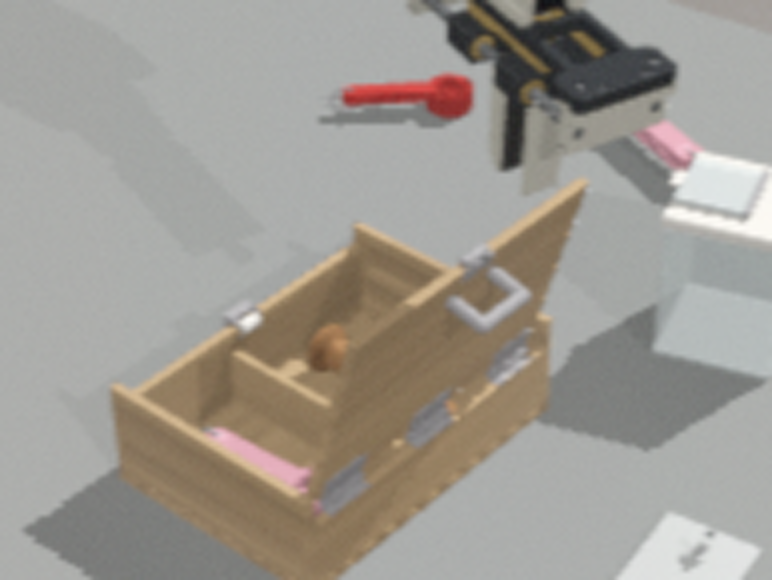

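View pics/top12.png

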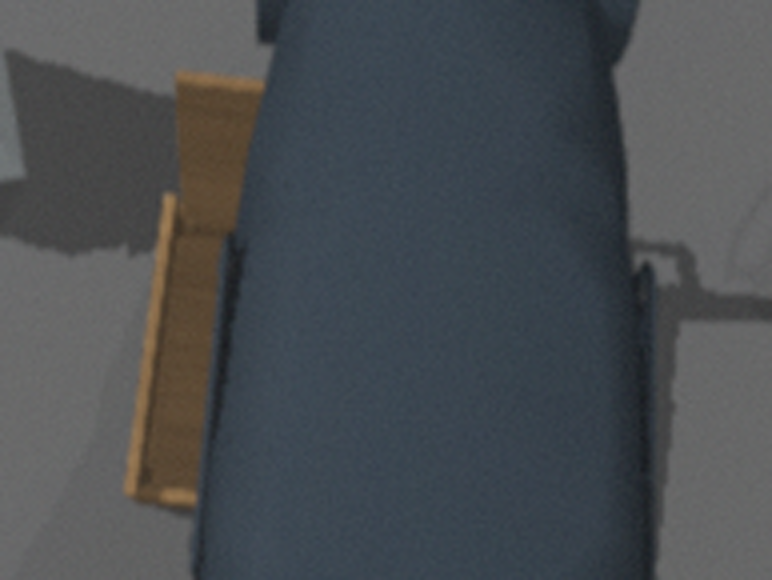

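Both items are in their bays: reamer knob at scene crop (330,345), spoons at (260,460). I'll check the bar's position and the spoons by calibration before hooking in.

Run:
```python
from h import *
np.set_printoptions(precision=4,suppress=True)
s=np.load("scene12.npz"); t=np.load("top10.npz"); t9=np.load("top9.npz")
b=c2w(bar(1.85)); print("pred",b)
def proj(d,p):
    q=np.linalg.inv(d["T"])@np.r_[p,1]; return q[0]/q[2]*d["fx"]+d["cx"],q[1]/q[2]*d["fy"]+d["cy"]
print("proj scene",proj(s,b),"top",proj(t,b))
print("tri",tri(t9,(297.5,147.7),s,(301.2,207)), "dep",dep(s,301.2,207))
w2c=lambda p: Rc.T@(p-C)
for uv in((229,239),(240,243.5),(250,249)): print("spoon in caddy",w2c(dep(s,*uv)))
im=s["img"][190:225,275:322,::-1]; cv2.imwrite("pics/bar12.png",cv2.resize(im,None,fx=16,fy=16,interpolation=cv2.INTER_CUBIC))
im=t9["img"][135:170,270:325,::-1]; cv2.imwrite("pics/bart9.png",cv2.resize(im,None,fx=14,fy=14,interpolation=cv2.INTER_CUBIC))
r=np.radians
rows([hpose(1.85,r(-5),-.12)])
```

```text
pred [0.6579 0.0112 0.2012]
proj scene (np.float64(300.82371154115265), np.float64(207.13630636249252)) top (np.float64(297.4526315343948), np.float64(148.6629832247594))
tri (array([0.6595, 0.011 , 0.2026]), np.float64(0.00041786104733976585)) dep [0.6608 0.0084 0.2047]
spoon in caddy [-0.048  -0.0786  0.0302]
spoon in caddy [-0.0091 -0.0729  0.031 ]
spoon in caddy [ 0.0277 -0.0702  0.0292]
t 22.0 tcp [0.6682 0.0108 0.3212] F [-0.  -0.3 -0.2] open 22.0 q [-0.06  0.54  1.14  0.01  1.52  0.36]
[-0.319, -0.014, -0.023] [0.4, 0.4, 0.6]
```

View pics/bar12.png

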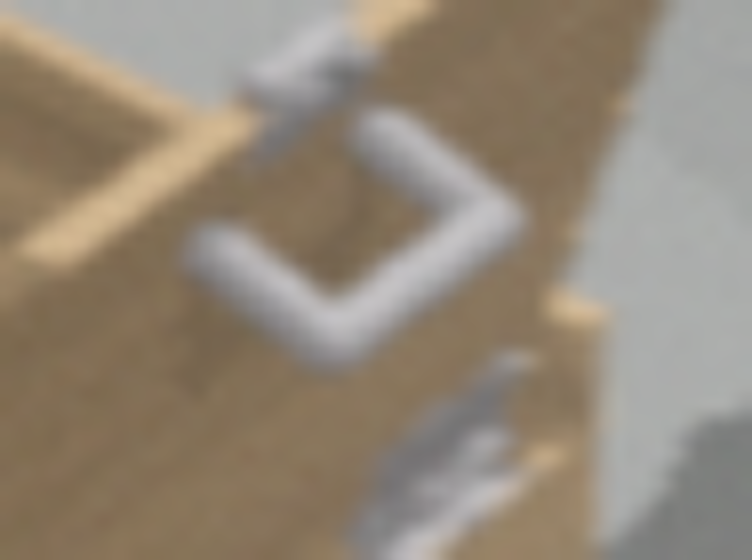

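View pics/bart9.png

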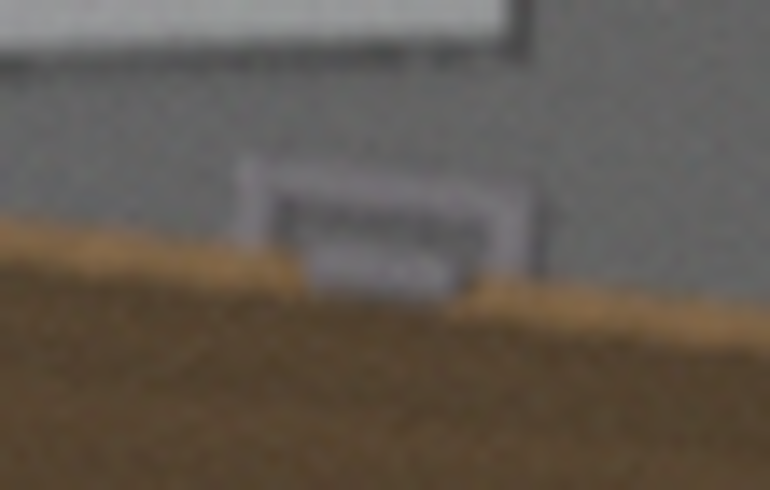

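The measured bar agrees with the model to about 2 mm, and the spoons sit around caddy y −73 mm in the narrow bay. A small keeper shows on the flap's edge at bar12 (310,75). I'll enter parallel to the flap.

Run:
```python
from h import *
r=np.radians
rows([hpose(1.85,r(-16),-.10,.003),hpose(1.85,r(-16),-.06,.003),hpose(1.85,r(-16),-.03,.003),hpose(1.85,r(-16),.004,.003)])
```

```text
t 22.0 tcp [0.6682 0.0108 0.3212] F [-0.  -0.3 -0.2] open 22.0 q [-0.06  0.54  1.14  0.01  1.52  0.36]
[-0.317, -0.044, -0.214] [23.4, 20.8, -6.0]
[-0.317, -0.044, -0.214] [62.4, 12.8, -2.9]
[-0.317, -0.044, -0.214] [91.7, 6.7, -0.6]
[-0.317, -0.044, -0.214] [124.9, -0.1, 2.0]
```

```bash
python3 -m creep '[-0.15,-0.02,-0.1,8,10,-3,22,-0.317,-0.044,-0.214,23,21,-6,22,-0.317,-0.044,-0.214,23,21,-6,22,-0.317,-0.044,-0.214,23,21,-6,22,-0.317,-0.044,-0.214,45,16,-4,22,-0.317,-0.044,-0.214,65,12,-3,22,-0.317,-0.044,-0.214,72,11,-2,22,-0.317,-0.044,-0.214,72,11,-2,22]'
python3 - <<'E'
from h import *
from cell import read_camera
for n in("scene",):
    d=read_camera(n); np.savez(n+"13.npz",**d)
    im=d["img"][:,:,::-1]; x,y=(240,130)
    cv2.imwrite(f"pics/{n}13.png",cv2.resize(im[y:y+100,x:x+130],None,fx=6,fy=6,interpolation=cv2.INTER_CUBIC))
r=np.radians
rows([hpose(1.85,r(-16),-.05,.003),hpose(1.85,r(-16),.004,.003)])
E
```

```text
time_s: 23.0
tcp_pos: [0.6746, 0.0093, 0.25]
orientation: [1.153, 1.372, -1.485]
ft_force: [0.1, -0.5, 0.1]
opening: 0.0219
t 23.05 tcp [0.6749 0.0093 0.2501] F [-0.3 -0.5  0.2] open 21.8 q [-0.06  0.72  1.03  0.01  1.67  0.04]
[-0.001, -0.0, -0.002] [1.8, 0.1, -0.2]
[-0.001, -0.0, -0.002] [55.8, -0.0, -0.2]
```

View pics/scene13.png

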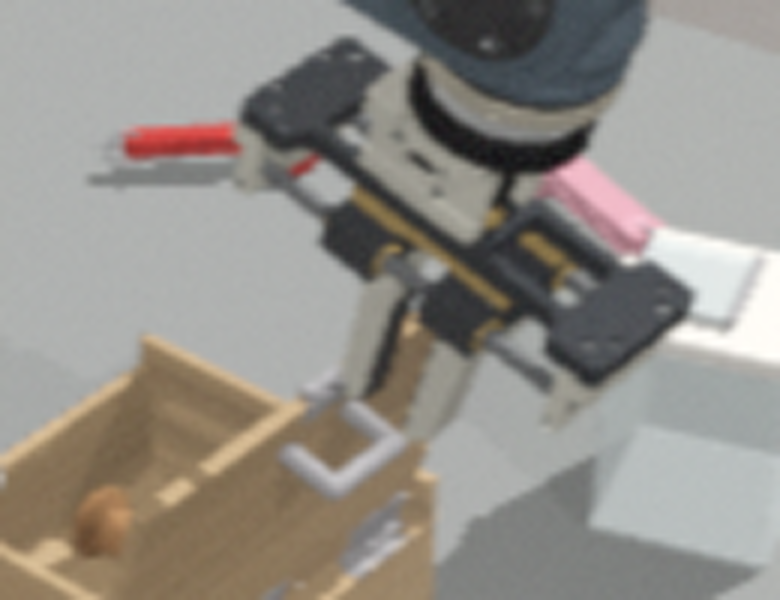

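Inner finger is lined up with the bow opening, tip at crop (365,390). I enter partway and check the force.

```bash
python3 -m creep '[0,0,0,6,0,0,22,0,0,0,12,0,0,22,0,0,0,17,0,0,22,0,0,0,21,0,0,22,0,0,0,25,0,0,22,0,0,0,28,0,0,22,0,0,0,31,0,0,22,0,0,0,34,0,0,22]'
python3 - <<'E'
from h import *
from cell import read_camera
for n in("scene",):
    d=read_camera(n); np.savez(n+"14.npz",**d)
    im=d["img"][:,:,::-1]; x,y=(240,130)
    cv2.imwrite(f"pics/{n}14.png",cv2.resize(im[y:y+100,x:x+130],None,fx=6,fy=6,interpolation=cv2.INTER_CUBIC))
r=np.radians
rows([hpose(1.85,r(-16),.004,.003)])
E
```

```text
time_s: 24.05
tcp_pos: [0.6656, 0.0102, 0.2173]
orientation: [1.153, 1.372, -1.484]
ft_force: [0.3, 0.3, -0.4]
opening: 0.0222
t 24.1 tcp [0.6654 0.0102 0.2169] F [-0.7  0.5 -0.4] open 21.9 q [-0.06  0.73  1.1   0.01  1.59  0.04]
[-0.001, -0.0, -0.002] [21.2, 0.0, -0.2]
```

View pics/scene14.png

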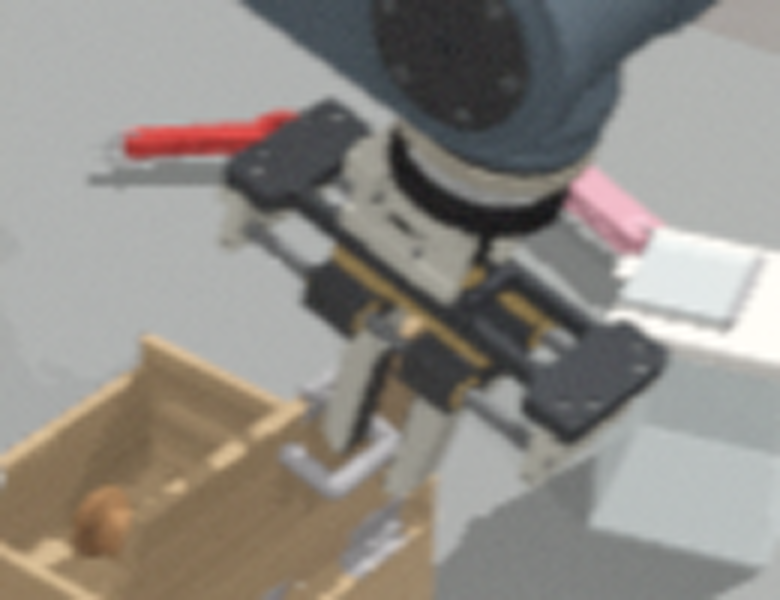

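Inner finger is inside the bow, at crop (345,445), with no force. Next: go in fully and pinch.

```bash
python3 -m creep '[0,0,0,8,0,0,22,0,0,0,16,0,0,22,0,0,0,22,0,0,22,0,0,0,22,0,0,14,0,0,0,22,0,0,0,0,0,0,22,0,0,0,0,0,0,22,0,0,0,0,0,0,22,0,0,0]'
python3 - <<'E'
from h import *
r=np.radians
T=[1.85,1.8,1.72,1.64,1.56,1.48,1.4,1.32,1.24]
f=lambda x:r(np.interp(x,[.8,1.85],[12,-16]))
rows([hpose(x,f(x),.005,0) for x in T])
E
```

```text
time_s: 25.1
tcp_pos: [0.6558, 0.0113, 0.1958]
orientation: [1.146, 1.381, -1.492]
ft_force: [-23.1, 1.4, 6.5]
opening: 0.009
t 25.1 tcp [0.6558 0.0113 0.1958] F [-23.1   1.4   6.5] open 9.0 q [-0.06  0.73  1.15  0.01  1.55  0.04]
[-0.001, 0.0, 0.009] [-0.7, 0.6, -0.2]
[-0.001, 0.0, 0.033] [-1.8, -6.7, -0.1]
[-0.001, 0.0, 0.07] [-2.7, -18.3, -0.1]
[-0.001, 0.0, 0.107] [-2.7, -30.0, -0.1]
[-0.001, 0.0, 0.144] [-1.7, -41.6, -0.1]
[-0.001, 0.0, 0.182] [0.2, -53.1, -0.1]
[-0.001, 0.0, 0.219] [3.0, -64.5, -0.1]
[-0.001, 0.0, 0.256] [6.7, -75.5, -0.1]
[-0.001, 0.0, 0.293] [11.3, -86.3, -0.1]
```

```bash
python3 -m creep '[0,0,0.033,-1.5,-7,0,0,0,0,0.07,-2.5,-18,0,0,0,0,0.107,-2.5,-30,0,0,0,0,0.144,-1.5,-41.5,0,0,0,0,0.182,0.5,-53,0,0,0,0,0.219,3,-64.5,0,0,0,0,0.256,7,-75.5,0,0,0,0,0.293,11.5,-86,0,0]'
python3 - <<'E'
from h import *
from cell import read_camera
for n in("scene",):
    d=read_camera(n); np.savez(n+"15.npz",**d)
    im=d["img"][:,:,::-1]; x,y=(200,130)
    cv2.imwrite(f"pics/{n}15.png",cv2.resize(im[y:y+100,x:x+130],None,fx=6,fy=6,interpolation=cv2.INTER_CUBIC))
r=np.radians
T=[1.24,1.16,1.06,.96,.86,.76,.66,.56,.46]
f=lambda x:r(np.interp(x,[.8,1.85],[12,-16]))
rows([hpose(x,f(x),.005,0) for x in T])
E
```

```text
time_s: 26.1
tcp_pos: [0.5709, 0.0204, 0.2101]
orientation: [1.289, 1.152, -1.279]
ft_force: [1.8, 1.0, -0.4]
opening: 0.0091
t 26.15 tcp [0.5694 0.0206 0.21  ] F [2.2 1.5 0.4] open 9.3 q [-0.05  0.4   1.63 -0.    1.1   0.06]
[-0.0, -0.0, -0.003] [0.5, 0.9, 0.2]
[-0.0, -0.0, 0.034] [2.7, -10.5, 0.2]
[-0.0, -0.0, 0.08] [6.7, -24.6, 0.2]
[-0.0, -0.0, 0.127] [12.1, -38.1, 0.2]
[-0.0, -0.0, 0.173] [18.9, -51.1, 0.2]
[-0.0, -0.0, 0.201] [27.0, -63.4, 0.2]
[-0.0, -0.0, 0.201] [36.2, -74.9, 0.2]
[-0.0, -0.0, 0.201] [46.6, -85.5, 0.2]
[-0.0, -0.0, 0.201] [58.0, -95.0, 0.3]
```

View pics/scene15.png

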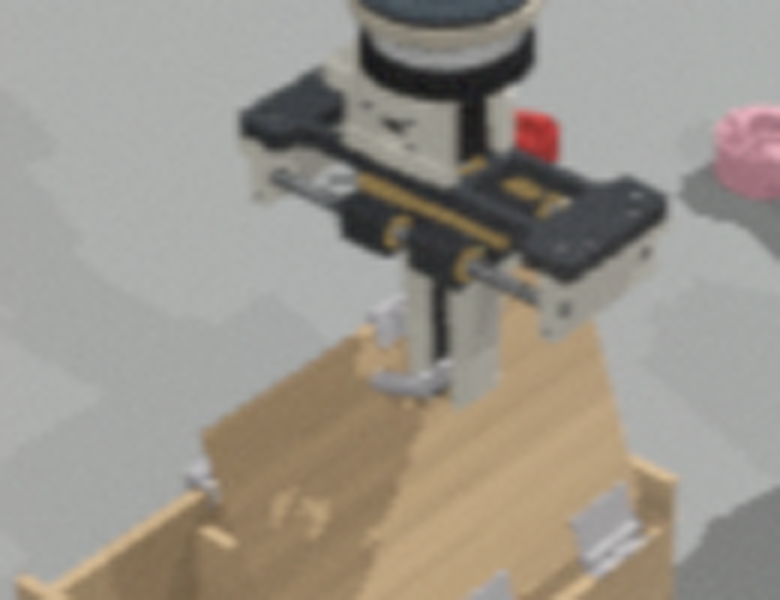

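Flap is past upright and held in the jaws at crop (415,380). I continue down under control.

```bash
python3 -m creep '[0,0,0.034,2.5,-10.5,0,0,0,0,0.08,6.5,-24.5,0,0,0,0,0.127,12,-38,0,0,0,0,0.173,19,-51,0,0,0,0,0.201,27,-63.5,0,0,0,0,0.201,36,-75,0,0,0,0,0.201,46.5,-85.5,0,0,0,0,0.201,58,-95,0,0]'
python3 - <<'E'
from h import *
r=np.radians
T=[.46,.42,.36,.30,.25,.20,.16,.13,.11,.09,.0]
rows([hpose(x,r(12),.005,0) for x in T])
E
```

```text
time_s: 27.15
tcp_pos: [0.4751, 0.0307, 0.1508]
orientation: [1.368, 0.996, -1.132]
ft_force: [2.2, 4.8, -0.5]
opening: 0.009
t 27.15 tcp [0.4751 0.0307 0.1508] F [ 2.2  4.8 -0.5] open 9.0 q [-0.02  0.24  2.05 -0.03  0.64  0.1 ]
[-0.001, -0.0, 0.001] [-0.3, 0.5, 0.5]
[-0.001, -0.0, 0.001] [3.7, -3.9, 0.5]
[-0.001, -0.0, 0.001] [10.1, -10.1, 0.5]
[-0.001, -0.0, 0.001] [16.8, -15.9, 0.5]
[-0.001, -0.0, 0.001] [22.7, -20.4, 0.5]
[-0.001, -0.0, 0.001] [28.7, -24.7, 0.5]
[-0.001, -0.0, 0.001] [33.8, -27.9, 0.6]
[-0.001, -0.0, 0.001] [37.6, -30.1, 0.6]
[-0.001, -0.0, 0.001] [40.2, -31.5, 0.6]
[-0.001, -0.0, 0.001] [42.8, -32.9, 0.6]
[-0.001, -0.0, 0.001] [54.9, -38.5, 0.6]
```

```bash
python3 -m creep '[0,0,0,4,-4,0,0,0,0,0,10,-10,0,0,0,0,0,17,-16,0,0,0,0,0,23,-20.5,0,0,0,0,0,29,-24.5,0,0,0,0,0,34,-28,0,0,0,0,0,39,-31,0,0,0,0,0,42,-32.5,0,0]'
python3 - <<'E'
from h import *
from cell import read_camera
d=read_camera("scene"); np.savez("scene16.npz",**d)
im=d["img"][:,:,::-1]; x,y=(185,150)
cv2.imwrite("pics/scene16.png",cv2.resize(im[y:y+100,x:x+130],None,fx=6,fy=6,interpolation=cv2.INTER_CUBIC))
r=np.radians
rows([hpose(x,r(12),.005,0) for x in (.09,.07,.05,.03,.01,0,-.02)])
E
```

```text
time_s: 28.15
tcp_pos: [0.4522, 0.0331, 0.1028]
orientation: [1.368, 0.996, -1.131]
ft_force: [0.0, 4.4, 0.0]
opening: 0.0086
t 28.2 tcp [0.4521 0.0331 0.1026] F [-0.1  3.6 -1. ] open 8.7 q [-0.02  0.3   2.14 -0.04  0.49  0.11]
[-0.001, -0.0, 0.001] [0.4, -0.4, 0.6]
[-0.001, -0.0, 0.001] [3.0, -1.7, 0.6]
[-0.001, -0.0, 0.001] [5.7, -3.0, 0.6]
[-0.001, -0.0, 0.001] [8.4, -4.2, 0.6]
[-0.001, -0.0, 0.001] [11.1, -5.4, 0.6]
[-0.001, -0.0, 0.001] [12.5, -6.0, 0.6]
[-0.001, -0.0, 0.001] [15.3, -7.0, 0.6]
```

View pics/scene16.png

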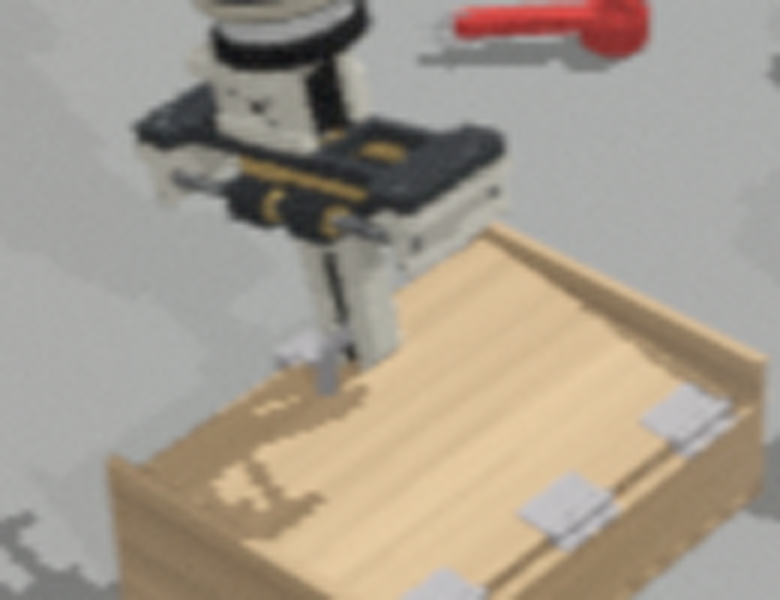

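Flap rests at the roller, still held at crop (335,365). I press it through with the grip.

```bash
python3 -m creep '[0,0,0,1.5,-1,0.5,0,0,0,0,3,-1.5,0.5,0,0,0,0,5.5,-3,0.5,0,0,0,0,8,-4,0.5,0,0,0,0,10,-5,0.5,0,0,0,0,12,-6,0.5,0,0,0,0,13.5,-6.5,0.5,0,0,0,0,13.5,-6.5,0.5,0]'
python3 - <<'E'
from h import *
r=np.radians
rows([hpose(0,r(12),.005,0)])
E
```

```text
time_s: 29.2
tcp_pos: [0.4487, 0.0332, 0.0878]
orientation: [1.368, 0.996, -1.131]
ft_force: [3.1, 7.6, -8.3]
opening: 0.0087
t 29.2 tcp [0.4487 0.0332 0.0878] F [ 3.1  7.6 -8.3] open 8.7 q [-0.02  0.33  2.15 -0.04  0.45  0.12]
[-0.001, -0.001, 0.001] [-1.2, 0.4, 0.3]
```

```bash
python3 -m creep '[0,0,0,0,0,0,10,0,0,0,0,0,0,20,0,0,0,0,0,0,20,0,0,0,-3,0,0,20,0,0,0,-15,0,0,20,0,0,0,-35,0,0,20,0,0,0,-60,0,0,20,0,0,0,-75,0,0,10]'
python3 - <<'E'
from h import *
from cell import read_camera
d=read_camera("scene"); np.savez("scene17.npz",**d)
im=d["img"][:,:,::-1]; x,y=(195,180)
cv2.imwrite("pics/scene17.png",cv2.resize(im[y:y+97,x:x+130],None,fx=6,fy=6,interpolation=cv2.INTER_CUBIC))
P,I=cloud(d,205,195,315,265)
Q=Rc.T@(P.reshape(-1,3)-C).T; Q=Q.T
for x0 in(-.08,-.06,-.04,0,.05):
    m=(abs(Q[:,0]-x0)<.012)&(abs(abs(Q[:,1])-.075)<.035)&(Q[:,2]>.04)&(Q[:,2]<.1); print(x0,m.sum(),np.median(Q[m,2]).round(4))
d=np.load("scene0.npz");P,I=cloud(d,205,195,315,265)
Q=(Rc.T@(P.reshape(-1,3)-C).T).T
for x0 in(-.08,-.06,-.04,0,.05):
    m=(abs(Q[:,0]-x0)<.012)&(abs(abs(Q[:,1])-.075)<.035)&(Q[:,2]>.04)&(Q[:,2]<.1); print(x0,m.sum(),np.median(Q[m,2]).round(4))
# press pose: closed fingertips down on flap, off the bar toward hinge
x=c2w((-.062,.045,0)); rows([dpose((*x[:2],.12),PSI),dpose((*x[:2],.078),PSI)])
E
```

```text
time_s: 30.2
tcp_pos: [0.4333, 0.0348, 0.1631]
orientation: [1.369, 0.995, -1.13]
ft_force: [0.1, 0.8, -0.3]
opening: 0.0138
-0.08 257 0.0658
-0.06 236 0.0657
-0.04 250 0.0656
0 249 0.0653
0.05 260 0.0655
-0.08 257 0.0659
-0.06 235 0.0655
-0.04 236 0.0658
0 252 0.0659
0.05 255 0.0657
t 30.25 tcp [0.4337 0.0348 0.1643] F [ 2.1 -0.6  1.3] open 11.8 q [-0.02  0.15  2.13 -0.03  0.65  0.11]
[-0.0, -0.001, -0.212] [45.5, 0.7, -44.6]
[-0.0, -0.001, -0.212] [86.6, -8.2, -44.5]
```

View pics/scene17.png

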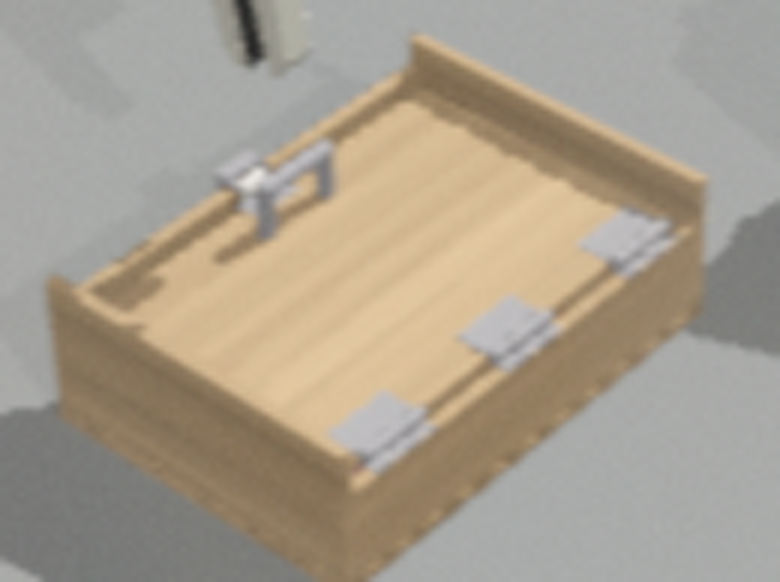

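The flap's height profile matches the start picture to 0.5 mm (front edge 65.8 mm against 65.9 mm), so it has snapped shut. The gripper is clear. I'll check that the bystanders haven't moved, then hand in.

Run:
```python
from h import *
from cell import read_camera, order
s0=np.load("scene0.npz")["img"].astype(int); d=read_camera("scene"); s=d["img"].astype(int)
for n,(a,b,u,v) in dict(jug=(205,305,255,365),can=(335,165,385,225),plate=(318,255,370,297)).items():
    print(n,np.abs(s[b:v,a:u]-s0[b:v,a:u]).mean().round(2))
order.finish_job()
```

```text
jug 2.26
can 2.31
plate 2.39
the job is handed in; nothing more can be done
```

I carried out the whole task and handed it in at about 30 s of the 72 s allowed. The handing-in gave no verdict.

- **Opening:** I gripped the bow handle, pulled the flap up through the catch and swung it to its stop. It stayed open by itself while I worked.
- **Placing:** The reamer was set down in the wide bay. The small pink spoon set went into the narrow bay. Both were released at floor height.
- **Closing:** I hooked and gripped the handle again, brought the flap down under control and pressed it through the catch.

**Last checks:**
- **Flap:** its height profile matches the start picture to within about 0.6 mm (65.8 mm at the front, against 65.9 mm), so it is snapped shut.
- **Bystanders:** the jug, canister and switch plate areas show only small pixel differences from the first picture, so I saw no sign that they moved.
- **Gripper:** it ended clear of everything.
- **Bays:** I couldn't see into them once the flap was shut. My last views, with the flap still open, showed both items in their bays.

**Two forces during the job:** the spoons met the floor slightly early, with about 28 N at the wrist. Gripping the handle with the flap at its stop read about 23 N. Both were well under the 120 N wrist limit.

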